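# Pack the honing plates away and close the case

### The arm

A 6-joint arm with a two-finger parallel gripper is mounted at the origin on the work surface. World frame = base frame: x ahead of the robot, y to its left, z up, the work surface at z = 0. Lengths are in m, angles in rad, forces in N, time in s.
With the tool pointing down it reaches from about 0.3 to 0.875 m from the base axis. Payload 6.4 kg.
Tool frame: the origin (TCP) lies at the very end of the fingers, on their centre line; the grasp point (between the pads) lies 19 mm behind it (tcp_to_grasp is the distance from the TCP to the grasp point, in m); z points along the fingers, y is the line along which they close (so a half turn about z gives the same grasp; the last joint's range is limited). The gripper opens to 85 mm and grips with 20 to 120 N. Pads are 22 mm wide; open, the fingers measure 114 mm over their backs; the gripper's body (76 mm by 85 mm) begins 54 mm behind the grasp point. The pads swing forward as they close: fully open they stand 13 mm farther back than shut.
Start: joints at [1.08, 0.181, 1.607, -0, 1.354, -0.206], TCP at [0.162, 0.552, 0.231] pointing down, gripper open.
Joint ranges: [-2.99, 2.99], [-0.89, 2.07], [0.3, 2.58], [-1.14, 4.28], [0, 2.63], [-3.12, 3.12]. Speed limits (rad/s): [2.57, 2.57, 3.01, 3.14, 3.14, 3.14].

### API

Orientations are given as [roll, pitch, yaw] about the fixed x, y, z axes, in that order (R = Rz(yaw) Ry(pitch) Rx(roll)).
In Python, from rig import sense, get_image, close_job, spot_in, trace, tcp_to_grasp gives the robot as it stands.
- The arm moves only by the tool arm_command, never from a script. Its arguments are lists of equal length, an entry for each row: "translation": the shift along the tool's x, y, z as a fraction of full scale, a list of three; "twist": the turn, a rotation vector about the tool's x, y, z as a fraction of full scale, a list of three. A call has exactly 8 rows; each row shifts and turns the commanded pose from where the row before left it, along the tool's axes as they then stand; what a row does not reach is not made up. Full scale, the value 1, is 0.03 m for a shift and pi rad for a turn. A row lasts 1/12 s, in which the tool goes at most 41.7 mm and 7.16 degrees, less where a joint would pass 70% of its speed; a pose out of reach is approached as far as the arm can. A call with a number of a shift or a turn outside -1 to 1 is refused whole. A call with a gripper value outside its range is refused whole. "fingers" is the closure, from -1 (fully open) to 1 (shut), set as the call begins (left out, the last holds). The fingers move at their own pace and stop on an object; "force" is the grip in N (left out, the last holds). Time passes only in rows, so rows that do not move let the fingers close, or fill a call up. It gives the time, the measured TCP pose, the force, the opening and the grip force at its end, in the units of the state.
- sense(): the state, without advancing time (a new reading comes with each control period).
- get_image(name): name is "side" or "top" or "wrist"; returns a dict with "img" (480x640x3 uint8, red, green, blue), "vertical_fov" (degrees; the focal length in pixels is half the picture's height over the tangent of half this angle, whatever the lens; pixels are square), "cx", "cy" (the principal point, pixels), "R" (3x3) and "t" (3): a world point X has camera coordinates R X + t. Camera axes: x right, y down, z forward; pixel columns grow to the right and rows downward; lengths in m; the calibration is good to about 2 mm. A picture is of the moment at which its call begins. There is no depth.
- close_job(): hands the job in; it is judged then, once.
Trained networks look in a picture, given as the dict that the camera call returned (one of the last four; its "shot" number tells which), for a name from the list of things; names that differ only in an ending like _2 or _b are one class to them, and where a whole thing is asked for, a point or a joint stands for the part that bears it (a point fixed in the world has none). Each returns a list of dicts, best first, with "score" (0 to 1); they miss things now and then, are a little off and sometimes report something else, mostly with a low value. They report only what shows in the picture. A call takes as long as a camera call.
- spot_in(query, picture): "rect" ([left, top, right, bottom] in pixels, round what is visible of it).
- trace(query, picture): "region" (480x640 bool, what is visible of it) and "rect" ([left, top, right, bottom] in pixels, round what is visible of it).
The state is a dict: "time_s": time; "joints": joint angles; "qvel": joint speeds; "joint_efforts": joint torques, N m; "position": TCP position; "eef_rot": TCP orientation; "wrist_force": force on the tool from outside, world axes, zero at the start; "ft_torque": the same for the moment, N m; "width": finger opening in m; "grasp_force": force on a finger pad.
Only numpy, scipy, OpenCV 4.12 (cv2) and the standard library are available. Lean on these libraries where they do the work, as an engineer would, in place of code of your own. Each camera call takes 0.05 s, during which the arm holds its last target. There are 200 camera calls.

### The job

Put the honing plates away in the open case. Lift the loose wooden cover off the nest inside the case and set it aside on the bench, stack every plate flat and square in the nest as one pile, put the cover back fully down over the nest, then close the case's hinged half fully so that the two halves meet edge to edge. Leave the glue bottle, the tub and the screwdriver where they are.

Things in the scene. Friction and masses are not known exactly. Their poses are not given: they have to be found in the camera images.
- case: Lower half of a grey plastic clamshell case, fixed to the bench: an open box 164 (x) x 140 (y) x 50 mm high, walls 7 mm, floor 6 mm thick; its steel latches and carry handle (16 mm out) are on the -y side, the hinge on the +y side. Origin: centre of its underside; z up. Its position and yaw vary.
- nest (a point): Centre of the nest, on the case's inner floor (6 mm above the bench), axes as the case's. Four white L-shaped posts, 36 mm tall, stand round a space 54 (x) x 78 (y) mm; a plate lies in it with its length along y, 4 mm to spare each side. The posts' outer faces span 66 x 90 mm. On each x side a 46 mm wide gap between the posts lets a finger in, with 42 mm of free floor to the wall.
- lid (a joint): Hinge of the case's upper half, rad: 0 = closed, edges of both halves meeting; grows as it opens, stop at 2.2; starts at 1.75 to 2.15, leaning open past upright. Stiff hinge (about 0.4 N m): it stays where it is left. The upper half is a shell 164 x 140 mm, 40 mm deep, 0.3 kg; closed, its top is 90 mm above the bench.
- lid_hinge (a point): Middle of the hinge line: at the case's x = 0, y = +70 mm, z = 50 mm; the hinge runs along the case's x. Moves with the case only; its axes turn with the upper half (equal to the case's axes when closed).
- lid_edge (a point): Middle of the outer free edge of the upper half, 140 mm (-y) from the hinge and 40 mm (+z) out in the upper half's own axes: closed, it is over the latch side at the top, 90 mm above the bench.
- cover: Loose plywood cover: upside-down shallow tray 82 (x) x 106 (y) x 18 mm, skirt 12 mm deep, 4 mm thick, 0.09 kg. Origin: centre of the skirt's lower rim, z up. On top a round knob: grip 24 mm across from z = 26 to 42 mm, on a foot 16 mm across. It rests on the nest's posts with its skirt round them, 4 mm to spare each side, its origin 24 mm above the nest point.
- plate0: Honing plate, steel with dark abrasive face, 46 (x) x 70 (y) x 8 mm, about 0.16 kg, lying flat on the bench, all alike. Origin: centre of its underside. Two to four plates are there in a run; an absent one has no pose.
- plate1: Honing plate, steel with dark abrasive face, 46 (x) x 70 (y) x 8 mm, about 0.16 kg, lying flat on the bench, all alike. Origin: centre of its underside. Two to four plates are there in a run; an absent one has no pose.
- plate2: Honing plate, steel with dark abrasive face, 46 (x) x 70 (y) x 8 mm, about 0.16 kg, lying flat on the bench, all alike. Origin: centre of its underside. Two to four plates are there in a run; an absent one has no pose.
- plate3: Honing plate, steel with dark abrasive face, 46 (x) x 70 (y) x 8 mm, about 0.16 kg, lying flat on the bench, all alike. Origin: centre of its underside. Two to four plates are there in a run; an absent one has no pose.
- glue: Bystander: white glue bottle, 56 mm across, 120 mm tall, upright, far side of the bench. Origin: centre of its underside.
- tub: Bystander: white tub, 84 mm across, 75 mm tall, far side of the bench. Origin: centre of its underside.
- driver: Bystander: screwdriver, 190 mm long, lying on the far side of the bench. Origin: underside, about mid-length.

How it is judged:
On the way, in this order (a step that is already met when the one before it is completed fails the run):
1. the cover is lifted off and set aside, clear of the nest (horizontal distance between cover and nest above 0.11 m and height (world z) of cover below 0.03 m), for 0.2 s.
2. every plate lies flat and square in the nest, in one pile (horizontal distance between each of plate0, plate1, plate2, plate3 and nest below 0.007 m and angle between the y axis of each of plate0, plate1, plate2, plate3 and the y axis of case, either way round below 0.14 rad and (angle between plate0's own z axis and vertical below 0.1 rad or angle between plate0's own z axis and vertical above 3.04 rad) and z of each of plate0, plate1, plate2, plate3 in the frame of nest below 0.035 m and (angle between plate1's own z axis and vertical below 0.1 rad or angle between plate1's own z axis and vertical above 3.04 rad) and (angle between plate2's own z axis and vertical below 0.1 rad or angle between plate2's own z axis and vertical above 3.04 rad) and (angle between plate3's own z axis and vertical below 0.1 rad or angle between plate3's own z axis and vertical above 3.04 rad) and horizontal distance between cover and nest above 0.11 m), for 0.2 s.
3. the cover is back, fully down over the nest, while the case is still open (horizontal distance between cover and nest below 0.008 m and z of cover in the frame of nest below 0.027 m and angle between cover's own z axis and vertical below 0.05 rad and value of joint lid above 0.5 rad), for 0.2 s.
At the end, for the whole second after the job is handed in: Every plate present lies flat in the nest (centre within 7 mm, turned under 8 degrees from the case), the cover is down over the nest (within 8 mm, rim under 27 mm above the case floor, level within 3 degrees), the upper half is closed to under 0.025 rad; all at rest (horizontal distance between each of plate0, plate1, plate2, plate3 and nest below 0.007 m and angle between the y axis of each of plate0, plate1, plate2, plate3 and the y axis of case, either way round below 0.14 rad and (angle between plate0's own z axis and vertical below 0.1 rad or angle between plate0's own z axis and vertical above 3.04 rad) and z of each of plate0, plate1, plate2, plate3 in the frame of nest below 0.035 m and (angle between plate1's own z axis and vertical below 0.1 rad or angle between plate1's own z axis and vertical above 3.04 rad) and (angle between plate2's own z axis and vertical below 0.1 rad or angle between plate2's own z axis and vertical above 3.04 rad) and (angle between plate3's own z axis and vertical below 0.1 rad or angle between plate3's own z axis and vertical above 3.04 rad) and horizontal distance between cover and nest below 0.008 m and z of cover in the frame of nest below 0.027 m and angle between cover's own z axis and vertical below 0.05 rad and value of joint lid below 0.025 rad and linear speed of cover below 0.02 m/s); the robot touches nothing.
It fails at once if the glue bottle is disturbed (moved over 40 mm) (distance of glue from where it was at the start of the episode above 0.04 m).
It fails at once if the tub is disturbed (moved over 40 mm) (distance of tub from where it was at the start of the episode above 0.04 m).
It fails at once if the screwdriver is disturbed (moved over 40 mm) (distance of driver from where it was at the start of the episode above 0.04 m).
Of plate0, plate1, plate2, plate3 only 2 to 4 are there at a start; the rules pass over those that are not, and their reading is None.
At some moment in a run one of plate0, plate1, plate2, plate3, cover may be knocked a few centimetres aside while the robot is not near it.
Once in a run the grip may slacken for a moment while it holds something.
It also fails if it takes over 210 s, if anything falls off the work surface, if the arm or the gripper's body presses on something with over 40 N, if the wrist force passes 120 N, or if a joint passes its speed limit or range.

## Working session

There is one attempt and no reset: what is moved stays moved. The work goes in short steps, Python scripts to look and compute and a tool call to move; the robot and the scene stay as the last step left them, time stands still between calls to the robot, and variables do not carry over. Pictures are saved under pics/ and viewed, at most 14 in all, crops included, and the job is handed in when it is done.

Besides the shell and the picture viewer there is one more tool, called after "Emit:" by a JSON object that holds its "name" and its "arguments". arm_command: Moves the arm, as the interface text tells. Shift numbers are shares of 0.03 m and turn numbers shares of pi rad, none past 1 either way. Its arguments: {"type":"object","properties":{"translation":{"type":"array","items":{"type":"array","items":{"type":"number"}}},"twist":{"type":"array","items":{"type":"array","items":{"type":"number"}}},"fingers":{"type":"number"},"force":{"type":"number"}},"required":["translation","twist"]}

```bash
ls; mkdir -p pics; python3 - <<'E'
from rig import *
import cv2,numpy as np
s=sense();print({k:np.round(v,3).tolist() for k,v in s.items()},tcp_to_grasp)
for n in("top","side"):
    p=get_image(n);cv2.imwrite(f"pics/{n}0.png",p["img"][:,:,::-1])
    print(n,p["vertical_fov"],p["cx"],p["cy"],np.round(p["R"],3).tolist(),np.round(p["t"],3).tolist())
    for q in("case","cover","plate0","lid","nest","glue","tub","driver"):
        print(q,[(round(d["score"],2),np.round(d["rect"]).tolist()) for d in spot_in(q,p)])
E
```

```text
pics
{'time_s': 0.0, 'joints': [1.08, 0.182, 1.608, 0.0, 1.354, -0.206], 'qvel': [-0.0, -0.001, -0.001, -0.001, 0.002, 0.0], 'joint_efforts': [-0.0, -44.488, -35.133, -0.0, 0.009, -0.0], 'position': [0.161, 0.551, 0.23], 'eef_rot': [-3.14, -0.0, 2.857], 'wrist_force': [0.018, 0.682, 0.32], 'ft_torque': [0.005, -0.031, -0.05], 'grasp_force': 0.0, 'width': 0.086} 0.0187
top 49.65096771770886 315.50099124416704 236.02230777537508 [[0.003, -1.0, -0.028], [-0.986, 0.002, -0.165], [0.165, 0.028, -0.986]] [0.003, 0.614, 0.821]
case [(0.65, [112.0, 212.0, 290.0, 334.0])]
cover [(0.76, [204.0, 256.0, 269.0, 309.0])]
plate0 [(0.87, [356.0, 309.0, 404.0, 353.0]), (0.78, [445.0, 217.0, 494.0, 265.0]), (0.71, [344.0, 241.0, 387.0, 271.0]), (0.59, [445.0, 310.0, 493.0, 348.0])]
lid [(0.88, [112.0, 212.0, 199.0, 329.0]), (0.15, [203.0, 253.0, 271.0, 308.0])]
nest [(0.85, [111.0, 212.0, 293.0, 333.0])]
glue [(0.89, [333.0, 130.0, 364.0, 172.0])]
tub [(0.74, [439.0, 133.0, 495.0, 191.0])]
driver [(0.81, [178.0, 135.0, 277.0, 173.0])]
side 46.90886144031476 310.26554493931343 242.75146558738146 [[-0.761, 0.649, 0.007], [0.492, 0.583, -0.647], [-0.424, -0.489, -0.763]] [0.47, -0.244, 1.445]
case [(0.97, [332.0, 243.0, 484.0, 335.0])]
cover [(0.79, [354.0, 252.0, 417.0, 308.0])]
plate0 [(0.91, [276.0, 167.0, 314.0, 189.0]), (0.79, [279.0, 229.0, 315.0, 258.0]), (0.7, [226.0, 190.0, 248.0, 214.0]), (0.69, [319.0, 202.0, 350.0, 215.0])]
lid [(0.6, [379.0, 255.0, 482.0, 336.0])]
nest [(0.74, [333.0, 238.0, 485.0, 335.0])]
glue [(0.69, [226.0, 250.0, 252.0, 308.0])]
tub [(0.65, [174.0, 197.0, 214.0, 243.0])]
driver [(0.37, [277.0, 228.0, 311.0, 259.0])]
```

View pics/top0.png

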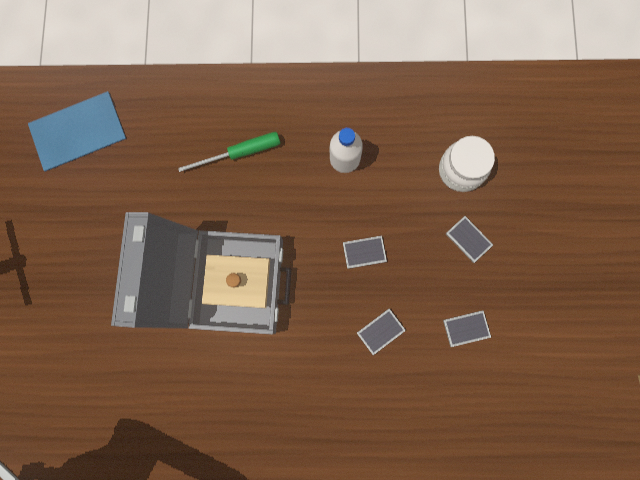

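View pics/side0.png

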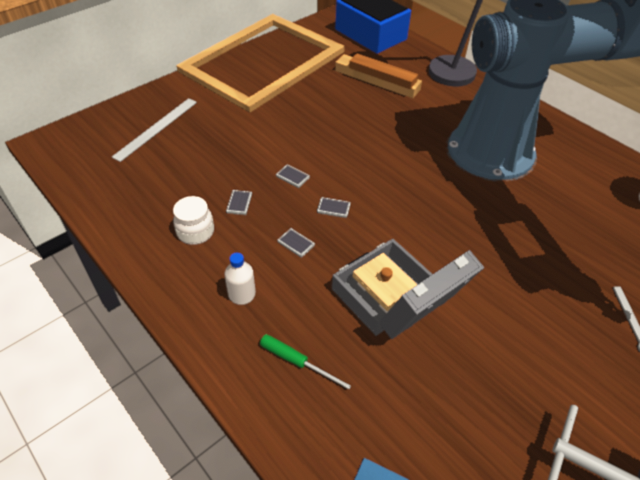

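The top view (up = +x, left = +y) shows the case at about (240,280), its lid leaning left, the cover's knob at (233,281), and four plates at (365,252), (381,331), (468,239) and (467,328). The side view agrees. Next I'll measure.

```bash
cat > h.py <<'E'
from rig import *
import cv2,numpy as np
from scipy.spatial.transform import Rotation as Ro
def foc(p): return p["img"].shape[0]/2/np.tan(np.radians(p["vertical_fov"])/2)
def ray(p,uv):
    R=np.array(p["R"]);c=-R.T@np.array(p["t"])
    d=R.T@np.array([(uv[0]-p["cx"])/foc(p),(uv[1]-p["cy"])/foc(p),1]);return c,d/np.linalg.norm(d)
def onz(p,uv,z):
    c,d=ray(p,uv);return c+d*(z-c[2])/d[2]
def proj(p,X):
    q=np.array(p["R"])@np.array(X)+np.array(p["t"]);return foc(p)*q[0]/q[2]+p["cx"],foc(p)*q[1]/q[2]+p["cy"]
def tri(obs):
    A=np.zeros((3,3));b=np.zeros(3)
    for p,uv in obs:
        c,d=ray(p,uv);M=np.eye(3)-np.outer(d,d);A+=M;b+=M@c
    return np.linalg.solve(A,b)
def maskrect(p,m,z):
    """flat rectangle at height z: centre, sizes (short,long), angle of the long side (deg, 0..180)"""
    cs=cv2.findContours(m.astype(np.uint8),cv2.RETR_EXTERNAL,cv2.CHAIN_APPROX_NONE)[0]
    c=max(cs,key=cv2.contourArea)[:,0,:].astype(float)
    w=np.array([onz(p,q,z)[:2] for q in c],np.float32)
    (x,y),(a,b),t=cv2.minAreaRect(w*1000)
    if a>b: ang=t
    else: ang=t+90
    return np.round([x,y,min(a,b),max(a,b),ang%180],1)
def shot(n,name=None):
    p=get_image(n)
    if name: cv2.imwrite(f"pics/{name}.png",p["img"][:,:,::-1])
    return p
def st():
    s=sense();print("t",round(s["time_s"],2),"pos",np.round(s["position"],4),"rpy",np.round(s["eef_rot"],3),"w",round(s["width"],4),"F",np.round(s["wrist_force"],1),"g",round(s["grasp_force"],1));return s
def go(x,y,z,yaw=None):
    """shift in tool axes, in shares of full scale (total over rows), and turn; tool down"""
    s=sense();R=Ro.from_euler("xyz",s["eef_rot"]).as_matrix()
    if yaw is not None:
        T=Ro.from_euler("xyz",[np.pi,0,yaw]).as_matrix()
        rv=Ro.from_matrix(R.T@T).as_rotvec();print("turn total/pi",np.round(rv/np.pi,4),"per row/8",np.round(rv/np.pi/8,4));R=T
    d=R.T@(np.array([x,y,z])-s["position"])/0.03
    print("shift total",np.round(d,2),"per row/8",np.round(d/8,3))
E
python3 - <<'E'
from h import *
p=shot("top");q=shot("side")
for d in trace("plate0",p): print("plate",round(d["score"],2),maskrect(p,d["region"],.008))
for d in trace("plate0",q): print("plate side",round(d["score"],2),maskrect(q,d["region"],.008))
for d in trace("cover",p): print("cover",round(d["score"],2),maskrect(p,d["region"],.048))
for n in("glue","tub","driver"):
    for d in spot_in(n,p)[:1]: print(n,[np.round(onz(p,u,.0),3) for u in (d["rect"][:2],d["rect"][2:])])
print("knob",tri([(p,(233,277)),(q,(386,271))]))
for uv in((203,233),(281,236),(274,332),(191,328)): print("rim",np.round(onz(p,uv,.05),3))
# outer lid edge corners
print("lid edge",onz(p,(120,270),.16), [np.round(proj(p,X),0) for X in([0.3,.1,0],[.3,0,0])])
w=shot("wrist","w0");R=np.array(w["R"]);s=sense()
Rt=Ro.from_euler("xyz",s["eef_rot"]).as_matrix()
print("cam in tool",np.round(Rt.T@(-R.T@np.array(w["t"])-s["position"]),3),np.round(R@Rt,2).tolist(),w["vertical_fov"])
E
```

```text
plate 0.84 [ 614.3 -264.4   49.2   71.3   42.2]
plate 0.78 [592.2 -80.2  46.6  71.   99.5]
plate 0.77 [ 453.9 -107.1   43.6   69.2  126.2]
plate 0.64 [ 460.2 -252.4   46.2   71.   103.2]
plate 0.44 [560.7 286.1 134.8 202.9 176.4]
plate side 0.81 [ 617.1 -260.2   48.6   75.7   41.9]
plate side 0.78 [594.3 -77.   50.5  74.4 100.7]
plate side 0.67 [ 457.7 -103.1   53.5   73.   126.6]
plate side 0.63 [ 464.2 -249.4   51.9   75.9  103.6]
cover 0.95 [538.5 136.4  84.2 108.3  86.5]
glue [array([ 0.826, -0.026,  0.   ]), array([ 0.738, -0.081,  0.   ])]
tub [array([ 0.809, -0.222,  0.   ]), array([ 0.702, -0.315,  0.   ])]
driver [array([0.812, 0.256, 0.   ]), array([0.742, 0.077, 0.   ])]
knob [0.54164991 0.13761898 0.07298299]
rim [0.619 0.194 0.05 ]
rim [0.614 0.061 0.05 ]
rim [0.455 0.071 0.05 ]
rim [0.461 0.208 0.05 ]
lid edge [0.54540015 0.28685821 0.16      ] [array([258., 425.]), array([318., 425.])]
cam in tool [ 0.071 -0.    -0.144] [[0.0, 1.0, -0.0], [-0.96, 0.0, -0.27], [-0.27, 0.0, 0.96]] 71.52172819113652
```

```bash
python3 - <<'E'
from h import *
p=shot("top")
c=np.array([.5385,.1355,0]);Rz=Ro.from_euler("z",-3.5,degrees=True).as_matrix()
W=lambda x,y,z:c+Rz@np.array([x,y,z])
im=p["img"][:,:,::-1].copy()
for th in(1.75,1.85,1.95,2.05,2.15):
    L=lambda x,u,v:W(x,.07-(u*np.cos(th)-v*np.sin(th)),.05+u*np.sin(th)+v*np.cos(th))
    print(th,[np.round(proj(p,L(x,.14,v)),0).tolist() for v in(0,.04) for x in(.082,-.082)])
for x in(-.082,.082):
    for y in(-.07,.07): print("rim",np.round(proj(p,W(x,y,.05))))
k=cv2.resize(im[200:345,100:300],None,fx=4,fy=4,interpolation=cv2.INTER_CUBIC);cv2.imwrite("pics/casezoom.png",k)
E
```

```text
1.75 [[158.0, 212.0], [145.0, 328.0], [133.0, 212.0], [119.0, 326.0]]
1.85 [[150.0, 212.0], [136.0, 327.0], [126.0, 212.0], [112.0, 325.0]]
1.95 [[142.0, 212.0], [128.0, 326.0], [121.0, 213.0], [106.0, 325.0]]
2.05 [[135.0, 212.0], [121.0, 326.0], [116.0, 214.0], [102.0, 324.0]]
2.15 [[128.0, 213.0], [114.0, 325.0], [112.0, 215.0], [98.0, 324.0]]
rim [274. 333.]
rim [189. 328.]
rim [281. 235.]
rim [199. 230.]
```

View pics/casezoom.png

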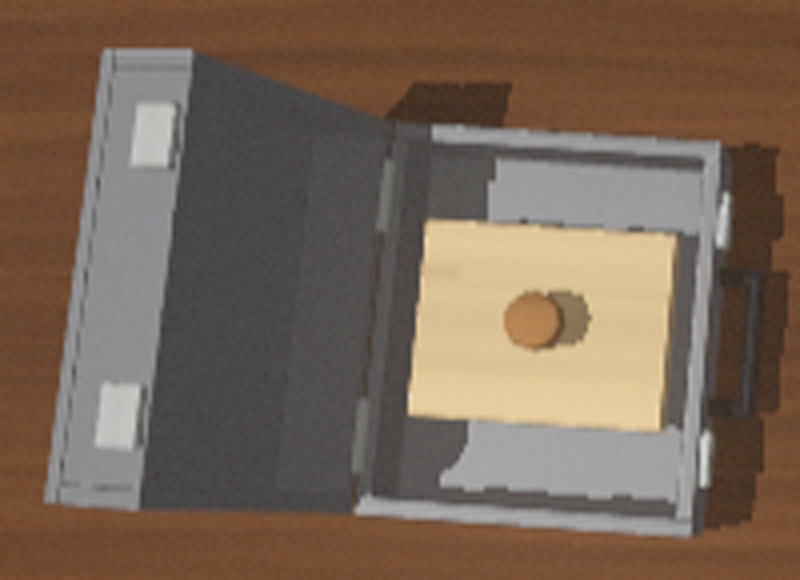

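View pics/w0.png

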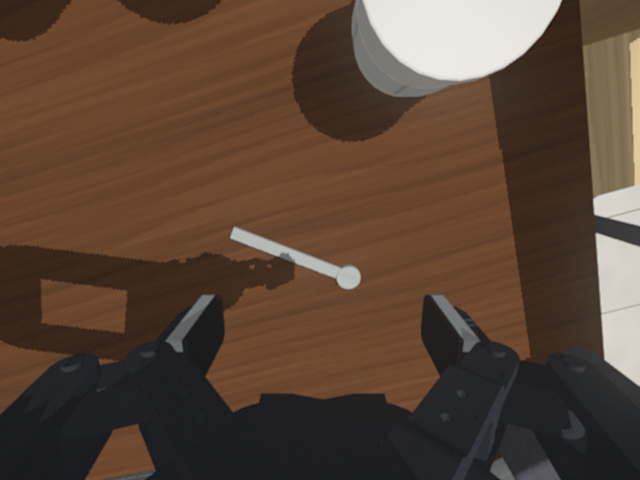

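The zoom matches the model (case centre about (0.5385,0.1355), yaw -3.5°, lid about 1.86 rad). The wrist picture shows only bench and tub. I'll move above the cover.

Emit:
{"name": "arm_command", "arguments": {"translation": [[0,0,-0.1],[0,0,-0.1],[0,0,-0.1],[0,0,-0.1],[0,0,-0.1],[0,0,-0.1],[0,0,-0.1],[0,0,-0.1]], "twist": [[0,0,0.0268],[0,0,0.0268],[0,0,0.0268],[0,0,0.0268],[0,0,0.0268],[0,0,0.0268],[0,0,0.0268],[0,0,0.0268]]}}

```text
time_s: 2.07
position: [0.1615, 0.5518, 0.2554]
eef_rot: [-3.142, 0.0, 2.179]
wrist_force: [-0.2, 1.1, -0.8]
width: 0.0853
grasp_force: 0.0
```

Emit:
{"name": "arm_command", "arguments": {"translation": [[0,0,-0.1],[0,0,-0.1],[0,0,-0.1],[0,0,-0.1],[0,0,-0.1],[0,0,-0.1],[0,0,-0.1],[0,0,-0.1]], "twist": [[0,0,0.0268],[0,0,0.0268],[0,0,0.0268],[0,0,0.0268],[0,0,0.0268],[0,0,0.0268],[0,0,0.0268],[0,0,0.0268]]}}

```text
time_s: 2.73
position: [0.1615, 0.5518, 0.2794]
eef_rot: [-3.142, 0.0, 1.506]
wrist_force: [0.4, 0.6, 0.6]
width: 0.0852
grasp_force: 0.0
```

Emit:
{"name": "arm_command", "arguments": {"translation": [[-0.54,0.56,0],[-0.54,0.56,0],[-0.54,0.56,0],[-0.54,0.56,0],[-0.54,0.56,0],[-0.54,0.56,0],[-0.54,0.56,0],[-0.54,0.56,0]], "twist": [[0,0,0],[0,0,0],[0,0,0],[0,0,0],[0,0,0],[0,0,0],[0,0,0],[0,0,0]]}}

```text
time_s: 3.4
position: [0.2884, 0.4134, 0.2794]
eef_rot: [3.141, -0.0, 1.51]
wrist_force: [0.4, 0.7, 0.1]
width: 0.0852
grasp_force: 0.0
```

Emit:
{"name": "arm_command", "arguments": {"translation": [[-0.54,0.56,0],[-0.54,0.56,0],[-0.54,0.56,0],[-0.54,0.56,0],[-0.54,0.56,0],[-0.54,0.56,0],[-0.54,0.56,0],[-0.54,0.56,0]], "twist": [[0,0,0],[0,0,0],[0,0,0],[0,0,0],[0,0,0],[0,0,0],[0,0,0],[0,0,0]]}}

```text
time_s: 4.07
position: [0.4147, 0.2758, 0.2794]
eef_rot: [3.141, -0.0, 1.51]
wrist_force: [-0.8, -0.2, 0.2]
width: 0.0854
grasp_force: 0.0
```

Emit:
{"name": "arm_command", "arguments": {"translation": [[-0.54,0.56,0],[-0.54,0.56,0],[-0.54,0.56,0],[-0.54,0.56,0],[-0.54,0.56,0],[-0.54,0.56,0],[-0.54,0.56,0],[-0.54,0.56,0]], "twist": [[0,0,0],[0,0,0],[0,0,0],[0,0,0],[0,0,0],[0,0,0],[0,0,0],[0,0,0]]}}

```text
time_s: 4.73
position: [0.5409, 0.1382, 0.2793]
eef_rot: [3.141, -0.0, 1.51]
wrist_force: [0.2, -0.2, -0.5]
width: 0.0853
grasp_force: 0.0
```

```bash
python3 - <<'E'
from h import *
st();p=shot("wrist","w1")
for d in trace("cover",p): print(round(d["score"],2),d["rect"],maskrect(p,d["region"],.048))
print(proj(p,[.5385,.1365,.072]))
go(.5385,.1365,.16,1.51)
E
```

```text
t 4.73 pos [0.5409 0.1382 0.2793] rpy [ 3.141 -0.     1.51 ] w 0.0853 F [ 0.2 -0.2 -0.5] g 0.0
0.6 [283.1, 166.6, 355.5, 255.5] [536.5 137.1  82.  107.5  86.4]
0.54 [349.5, 329.0, 384.1, 377.1] [586.4 -51.7  41.5  67.   99.2]
(np.float64(321.199402519403), np.float64(215.9015462139714))
turn total/pi [ 0.0002  0.0003 -0.0011] per row/8 [ 0.      0.     -0.0001]
shift total [-0.01 -0.12  3.97] per row/8 [-0.001 -0.015  0.496]
```

View pics/w1.png

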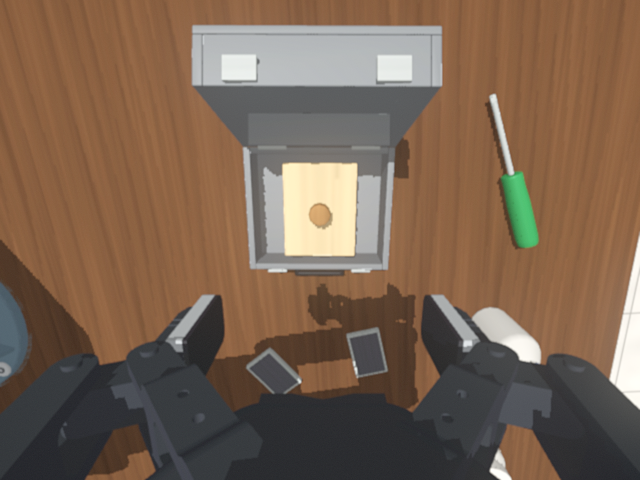

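The wrist view shows the cover centred at (320,210), with the knob at (320,215), within a pixel of the prediction. I'll descend and grip the knob.

Emit:
{"name": "arm_command", "arguments": {"translation": [[-0.005,-0.014,0.72],[-0.005,-0.014,0.72],[-0.005,-0.014,0.72],[-0.005,-0.014,0.72],[-0.005,-0.014,0.72],[-0.005,-0.014,0.72],[-0.005,-0.014,0.72],[-0.005,-0.014,0.72]], "twist": [[0,0,0],[0,0,0],[0,0,0],[0,0,0],[0,0,0],[0,0,0],[0,0,0],[0,0,0]], "fingers": -0.3}}

```text
time_s: 5.5
position: [0.5363, 0.1388, 0.1057]
eef_rot: [3.142, -0.0, 1.51]
wrist_force: [0.8, 0.9, -0.1]
width: 0.0557
grasp_force: 0.0
```

Emit:
{"name": "arm_command", "arguments": {"translation": [[0,0,0.225],[0,0,0.225],[0,0,0.225],[0,0,0.225],[0,0,0.225],[0,0,0.225],[0,0,0.225],[0,0,0.225]], "twist": [[0,0,0],[0,0,0],[0,0,0],[0,0,0],[0,0,0],[0,0,0],[0,0,0],[0,0,0]]}}

```text
time_s: 6.17
position: [0.537, 0.1382, 0.0521]
eef_rot: [3.141, -0.0, 1.51]
wrist_force: [0.4, -0.2, 0.1]
width: 0.0554
grasp_force: 0.0
```

Emit:
{"name": "arm_command", "arguments": {"translation": [[0,0,0],[0,0,0],[0,0,0],[0,0,0],[0,0,0],[0,0,0],[0,0,0],[0,0,0]], "twist": [[0,0,0],[0,0,0],[0,0,0],[0,0,0],[0,0,0],[0,0,0],[0,0,0],[0,0,0]], "fingers": 1, "force": 50}}

```text
time_s: 6.83
position: [0.537, 0.1382, 0.0527]
eef_rot: [3.141, -0.0, 1.51]
wrist_force: [0.0, 0.9, 0.1]
width: 0.0218
grasp_force: 49.0
```

Emit:
{"name": "arm_command", "arguments": {"translation": [[0,0,-0.3],[0,0,-0.6],[0,0,-0.7],[0,0,-0.7],[0,0,-0.7],[0,0,-0.7],[0,0,-0.7],[0,0,-0.6]], "twist": [[0,0,0],[0,0,0],[0,0,0],[0,0,0],[0,0,0],[0,0,0],[0,0,0],[0,0,0]]}}

```text
time_s: 7.5
position: [0.537, 0.1382, 0.2047]
eef_rot: [3.14, -0.0, 1.51]
wrist_force: [0.7, -0.4, -1.3]
width: 0.022
grasp_force: 49.0
```

Emit:
{"name": "arm_command", "arguments": {"translation": [[-0.04,-0.66,0],[-0.04,-0.66,0],[-0.04,-0.66,0],[-0.04,-0.66,0],[-0.04,-0.66,0],[-0.04,-0.66,0],[-0.04,-0.66,0],[-0.04,-0.66,0]], "twist": [[0,0,0],[0,0,0],[0,0,0],[0,0,0],[0,0,0],[0,0,0],[0,0,0],[0,0,0]]}}

```text
time_s: 8.17
position: [0.377, 0.1383, 0.2029]
eef_rot: [3.141, -0.0, 1.51]
wrist_force: [0.2, 0.8, 0.5]
width: 0.0222
grasp_force: 49.2
```

```bash
python3 - <<'E'
from h import *
st();p=shot("side","s2");cv2.imwrite("pics/s2c.png",p["img"][150:400,200:520,::-1])
E
```

```text
t 8.17 pos [0.377  0.1383 0.2029] rpy [ 3.141 -0.     1.51 ] w 0.0222 F [0.2 0.8 0.5] g 49.2
```

View pics/s2c.png

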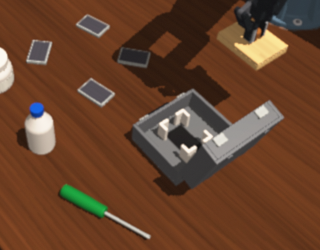

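The crop shows the cover in the gripper at (252,40) and the four posts bare in the case. I'll set the cover down on the bench.

Emit:
{"name": "arm_command", "arguments": {"translation": [[0,0,0.62],[0,0,0.62],[0,0,0.62],[0,0,0.62],[0,0,0.62],[0,0,0.62],[0,0,0.62],[0,0,0.62]], "twist": [[0,0,0],[0,0,0],[0,0,0],[0,0,0],[0,0,0],[0,0,0],[0,0,0],[0,0,0]]}}

```text
time_s: 8.88
position: [0.3785, 0.1383, 0.0535]
eef_rot: [3.141, -0.0, 1.51]
wrist_force: [0.7, -1.3, -0.7]
width: 0.0223
grasp_force: 49.2
```

Emit:
{"name": "arm_command", "arguments": {"translation": [[0,0,0.17],[0,0,0.17],[0,0,0.17],[0,0,0.17],[0,0,0.17],[0,0,0.17],[0,0,0],[0,0,0]], "twist": [[0,0,0],[0,0,0],[0,0,0],[0,0,0],[0,0,0],[0,0,0],[0,0,0],[0,0,0]]}}

```text
time_s: 9.55
position: [0.3781, 0.1382, 0.0231]
eef_rot: [-3.141, 0.0, 1.51]
wrist_force: [-0.2, -0.1, -1.4]
width: 0.0219
grasp_force: 49.3
```

Emit:
{"name": "arm_command", "arguments": {"translation": [[0,0,0],[0,0,0],[0,0,0],[0,0,0],[0,0,0],[0,0,0],[0,0,0],[0,0,0]], "twist": [[0,0,0],[0,0,0],[0,0,0],[0,0,0],[0,0,0],[0,0,0],[0,0,0],[0,0,0]], "fingers": -0.3}}

```text
time_s: 10.22
position: [0.3781, 0.1383, 0.0231]
eef_rot: [3.142, -0.0, 1.51]
wrist_force: [-0.7, 0.3, -0.9]
width: 0.0556
grasp_force: 0.0
```

Emit:
{"name": "arm_command", "arguments": {"translation": [[0,0,-0.6],[0,0,-0.8],[0,0,-0.8],[0,0,-0.8],[0,0,-0.8],[0,0,-0.8],[0,0,-0.8],[0,0,-0.8]], "twist": [[0,0,0],[0,0,0],[0,0,0],[0,0,0],[0,0,0],[0,0,0],[0,0,0],[0,0,0]]}}

```text
time_s: 10.88
position: [0.3778, 0.1383, 0.2103]
eef_rot: [3.141, -0.0, 1.51]
wrist_force: [0.5, -0.4, 0.4]
width: 0.0557
grasp_force: 0.0
```

```bash
python3 - <<'E'
from h import *
st();p=shot("top","t3")
for d in trace("cover",p)[:1]: print(round(d["score"],2),maskrect(p,d["region"],.018))
for d in trace("plate0",p): print("plate",round(d["score"],2),maskrect(p,d["region"],.008))
go(.592,-.08,.20,1.737);go(.452,-.108,.2,2.203)
E
```

```text
t 10.88 pos [0.3778 0.1383 0.2103] rpy [ 3.141 -0.     1.51 ] w 0.0557 F [ 0.5 -0.4  0.4] g 0.0
0.84 [378.9 133.1  82.9 100.7  86.2]
plate 0.87 [ 614.4 -263.9   47.1   71.9   43.2]
plate 0.75 [ 460.6 -252.6   46.2   70.9  103.9]
plate 0.72 [ 454.5 -107.1   47.1   70.5  126.4]
plate 0.59 [591.6 -81.2  45.8  70.7  99.5]
turn total/pi [ 0.0014 -0.     -0.0723] per row/8 [ 0.0002 -0.     -0.009 ]
shift total [-8.35  5.78  0.37] per row/8 [-1.044  0.723  0.046]
turn total/pi [ 0.0014  0.0003 -0.2207] per row/8 [ 0.0002  0.     -0.0276]
shift total [-8.05 -2.9   0.37] per row/8 [-1.007 -0.363  0.046]
```

Emit:
{"name": "arm_command", "arguments": {"translation": [[0,0,0],[0,0,0],[0,0,0],[0,0,0],[0,0,0],[0,0,0],[0,0,0],[0,0,0]], "twist": [[0,0,-0.0276],[0,0,-0.0276],[0,0,-0.0276],[0,0,-0.0276],[0,0,-0.0276],[0,0,-0.0276],[0,0,-0.0276],[0,0,-0.0276]], "fingers": -0.6}}

```text
time_s: 11.7
position: [0.3772, 0.1382, 0.2075]
eef_rot: [-3.139, -0.001, 2.208]
wrist_force: [0.1, 0.0, 0.0]
width: 0.0683
grasp_force: 0.0
```

Emit:
{"name": "arm_command", "arguments": {"translation": [[-0.503,-0.181,0.1],[-0.503,-0.181,0.1],[-0.503,-0.181,0.1],[-0.503,-0.181,0.1],[-0.503,-0.181,0.1],[-0.503,-0.181,0.1],[-0.503,-0.181,0.1],[-0.503,-0.181,0.1]], "twist": [[0,0,0],[0,0,0],[0,0,0],[0,0,0],[0,0,0],[0,0,0],[0,0,0],[0,0,0]]}}

```text
time_s: 12.37
position: [0.4136, 0.0146, 0.1835]
eef_rot: [-3.14, -0.002, 2.203]
wrist_force: [1.3, 0.4, -0.5]
width: 0.0687
grasp_force: 0.0
```

Emit:
{"name": "arm_command", "arguments": {"translation": [[-0.503,-0.181,0.1],[-0.503,-0.181,0.1],[-0.503,-0.181,0.1],[-0.503,-0.181,0.1],[-0.503,-0.181,0.1],[-0.503,-0.181,0.1],[-0.503,-0.181,0.1],[-0.503,-0.181,0.1]], "twist": [[0,0,0],[0,0,0],[0,0,0],[0,0,0],[0,0,0],[0,0,0],[0,0,0],[0,0,0]]}}

```text
time_s: 13.03
position: [0.4499, -0.1081, 0.1593]
eef_rot: [-3.14, -0.003, 2.203]
wrist_force: [0.2, -0.2, -0.2]
width: 0.0683
grasp_force: 0.0
```

```bash
cat >> h.py <<'E'
def wplate(z=.008,near=None):
    """plate nearest the TCP in the wrist view"""
    s=st();p=shot("wrist");best=None
    for d in trace("plate0",p):
        r=maskrect(p,d["region"],z)
        if abs(r[2]-46)<8 and abs(r[3]-70)<10:
            k=np.hypot(*(r[:2]/1000-s["position"][:2]))
            if best is None or k<best[0]: best=(k,d["score"],r)
    print(best);return p,best[2] if best else None
E
python3 - <<'E'
from h import *
p,r=wplate()
cv2.imwrite("pics/w4.png",p["img"][:,:,::-1])
if r is not None: go(r[0]/1000,r[1]/1000,.03,np.radians(r[4]))
E
```

```text
t 13.03 pos [ 0.4499 -0.1081  0.1593] rpy [-3.140e+00 -3.000e-03  2.203e+00] w 0.0683 F [ 0.2 -0.2 -0.2] g 0.0
(np.float64(0.003489098609578252), 0.77, array([ 453.3, -107.2,   45.9,   70.2,  126.4]))
turn total/pi [-0.0005 -0.0007 -0.0016] per row/8 [-0.0001 -0.0001 -0.0002]
shift total [-0.01  0.12  4.31] per row/8 [-0.001  0.015  0.539]
```

View pics/w4.png

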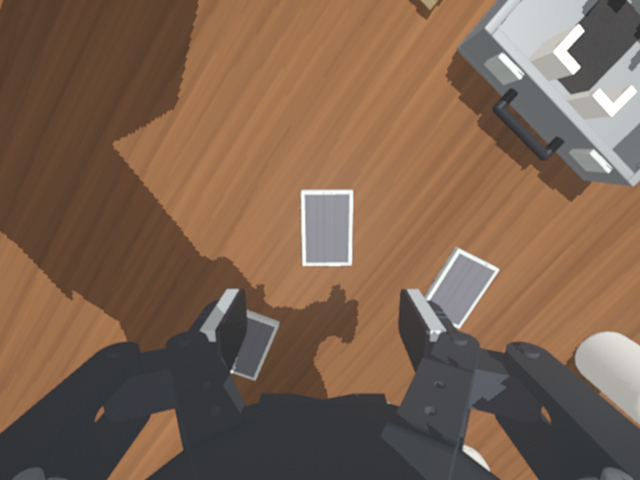

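Plate 1 sits at (327,228) in the wrist view, square to the fingers and measuring 45.9 x 70.2 mm, which fits. I'll descend carefully.

Emit:
{"name": "arm_command", "arguments": {"translation": [[0,0.015,0.6],[0,0.015,0.6],[0,0.015,0.6],[0,0.015,0.6],[0,0.015,0.6],[0,0.015,0.6],[0,0.015,0.6],[0,0.015,0.6]], "twist": [[0,0,0],[0,0,0],[0,0,0],[0,0,0],[0,0,0],[0,0,0],[0,0,0],[0,0,0]], "fingers": -0.35}}

```text
time_s: 13.8
position: [0.4527, -0.1044, 0.0156]
eef_rot: [-3.141, -0.002, 2.204]
wrist_force: [-0.6, 0.1, 0.4]
width: 0.0577
grasp_force: 0.0
```

Emit:
{"name": "arm_command", "arguments": {"translation": [[0,0,0.06],[0,0,0.06],[0,0,0.06],[0,0,0.06],[0,0,0.06],[0,0,0.06],[0,0,0.06],[0,0,0.0]], "twist": [[0,0,0],[0,0,0],[0,0,0],[0,0,0],[0,0,0],[0,0,0],[0,0,0],[0,0,0]]}}

```text
time_s: 14.47
position: [0.4537, -0.1057, 0.0045]
eef_rot: [3.142, 0.0, 2.203]
wrist_force: [0.4, -0.0, -0.3]
width: 0.0579
grasp_force: 0.0
```

```bash
python3 - <<'E'
from h import *
st();p=shot("wrist");cv2.imwrite("pics/w5.png",p["img"][200:480,120:520,::-1])
E
```

```text
t 14.47 pos [ 0.4537 -0.1057  0.0045] rpy [3.142 0.    2.203] w 0.0579 F [ 0.4 -0.  -0.3] g 0.0
```

View pics/w5.png

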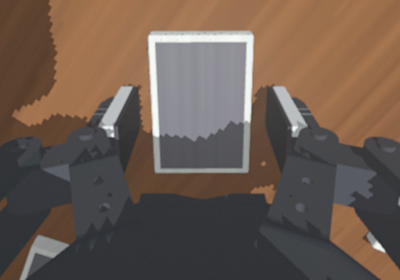

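The fingers straddle the plate with room to spare. I'll go 4 mm lower, close and lift slightly.

Emit:
{"name": "arm_command", "arguments": {"translation": [[-0.03,0,0.035],[0,0,0.035],[0,0,0.035],[0,0,0.03],[0,0,0],[0,0,0],[0,0,0],[0,0,0]], "twist": [[0,0,0],[0,0,0],[0,0,0],[0,0,0],[0,0,0],[0,0,0],[0,0,0],[0,0,0]]}}

```text
time_s: 15.18
position: [0.4542, -0.1065, 0.0005]
eef_rot: [-3.142, 0.0, 2.203]
wrist_force: [-1.2, 0.7, -0.1]
width: 0.0575
grasp_force: 0.0
```

Emit:
{"name": "arm_command", "arguments": {"translation": [[0,0,0],[0,0,0],[0,0,0],[0,0,0],[0,0,0],[0,0,0],[0,0,0],[0,0,0]], "twist": [[0,0,0],[0,0,0],[0,0,0],[0,0,0],[0,0,0],[0,0,0],[0,0,0],[0,0,0]], "fingers": 1, "force": 50}}

```text
time_s: 15.85
position: [0.4543, -0.1065, 0.0009]
eef_rot: [-3.142, 0.0, 2.204]
wrist_force: [-2.5, -0.5, 5.8]
width: 0.0441
grasp_force: 50.5
```

Emit:
{"name": "arm_command", "arguments": {"translation": [[0,0,-0.2],[0,0,-0.4],[0,0,-0.4],[0,0,-0.4],[0,0,-0.4],[0,0,-0.4],[0,0,-0.4],[0,0,-0.4]], "twist": [[0,0,0],[0,0,0],[0,0,0],[0,0,0],[0,0,0],[0,0,0],[0,0,0],[0,0,0]]}}

```text
time_s: 16.52
position: [0.4539, -0.1062, 0.0911]
eef_rot: [-3.141, -0.0, 2.203]
wrist_force: [-0.2, 0.1, -1.8]
width: 0.0441
grasp_force: 51.6
```

```bash
python3 - <<'E'
from h import *
st();p=shot("wrist");cv2.imwrite("pics/w6.png",p["img"][200:480,120:520,::-1])
E
```

```text
t 16.52 pos [ 0.4539 -0.1062  0.0911] rpy [-3.141 -0.     2.203] w 0.0441 F [-0.2  0.1 -1.8] g 51.6
```

View pics/w6.png

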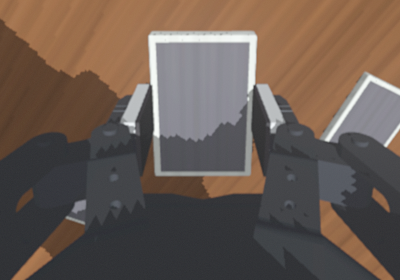

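The plate is held level. I'll carry it to just short of the nest and measure the posts from there.

Emit:
{"name": "arm_command", "arguments": {"translation": [[0,0,-0.46],[0,0,-0.46],[0,0,-0.46],[0,0,-0.46],[0,0,-0.46],[0,0,-0.46],[0,0,-0.46],[0,0,-0.46]], "twist": [[0,0,0.0276],[0,0,0.0276],[0,0,0.0276],[0,0,0.0276],[0,0,0.0276],[0,0,0.0276],[0,0,0.0276],[0,0,0.0276]]}}

```text
time_s: 17.23
position: [0.4538, -0.1062, 0.201]
eef_rot: [-3.141, -0.0, 1.505]
wrist_force: [0.3, 0.2, -2.0]
width: 0.044
grasp_force: 51.6
```

Emit:
{"name": "arm_command", "arguments": {"translation": [[0.41,0.15,0],[0.41,0.15,0],[0.41,0.15,0],[0.41,0.15,0],[0.41,0.15,0],[0.41,0.15,0],[0.41,0.15,0],[0.41,0.15,0]], "twist": [[0,0,0],[0,0,0],[0,0,0],[0,0,0],[0,0,0],[0,0,0],[0,0,0],[0,0,0]]}}

```text
time_s: 17.9
position: [0.496, -0.0097, 0.2003]
eef_rot: [-3.141, -0.0, 1.51]
wrist_force: [0.3, -0.5, -1.5]
width: 0.0443
grasp_force: 51.6
```

Emit:
{"name": "arm_command", "arguments": {"translation": [[0.41,0.15,0],[0.41,0.15,0],[0.41,0.15,0],[0.41,0.15,0],[0.41,0.15,0],[0.41,0.15,0],[0.41,0.15,0],[0.41,0.15,0]], "twist": [[0,0,0],[0,0,0],[0,0,0],[0,0,0],[0,0,0],[0,0,0],[0,0,0],[0,0,0]]}}

```text
time_s: 18.57
position: [0.5385, 0.0866, 0.2007]
eef_rot: [-3.141, -0.0, 1.51]
wrist_force: [0.4, -0.2, -1.7]
width: 0.0439
grasp_force: 51.6
```

```bash
python3 - <<'E'
from h import *
s=st();p=shot("wrist","w7")
for d in trace("plate0",p):
    r=maskrect(p,d["region"],s["position"][2]+.007);print(round(d["score"],2),d["rect"],r)
im=p["img"]
m=((im.min(2)>205)).astype(np.uint8)
n,l,stt,c=cv2.connectedComponentsWithStats(m)
for i in range(1,n):
    if stt[i,4]>25: print(stt[i],np.round(c[i],1),np.round(onz(p,c[i],.042),4))
print([np.round(proj(p,[.538,.137,.042]))])
E
```

```text
t 18.57 pos [0.5385 0.0866 0.2007] rpy [-3.141 -0.     1.51 ] w 0.0439 F [ 0.4 -0.2 -1.7] g 51.6
0.94 [266.8, 227.7, 377.3, 375.5] [537.3  86.3  46.5  71.5  86.6]
0.6 [361.9, 342.1, 384.6, 384.6] [557.6  56.2  10.2  22.9 102.6]
[543  17  25 107 298] [555.1  65.5] [0.7359 0.2087 0.042 ]
[278 114  27  28 360] [287.  123.9] [0.5123 0.1767 0.042 ]
[330 115  26  27 352] [346.3 124.1] [0.5631 0.1736 0.042 ]
[281 194  25  25 298] [289.2 209.8] [0.5077 0.1023 0.042 ]
[329 194  25  25 292] [344.6 209.7] [0.5585 0.0993 0.042 ]
[ 269  235  106   98 1135] [325.  257.2] [0.5379 0.0545 0.042 ]
[391 323   7   9  30] [393.2 326. ] [ 0.6029 -0.0233  0.042 ]
[ 547  332   58   46 1856] [574.7 353.3] [ 0.7917 -0.0664  0.042 ]
[495 470  18  10 107] [503.7 475.2] [ 0.7323 -0.2282  0.042 ]
[array([320., 169.])]
```

View pics/w7.png

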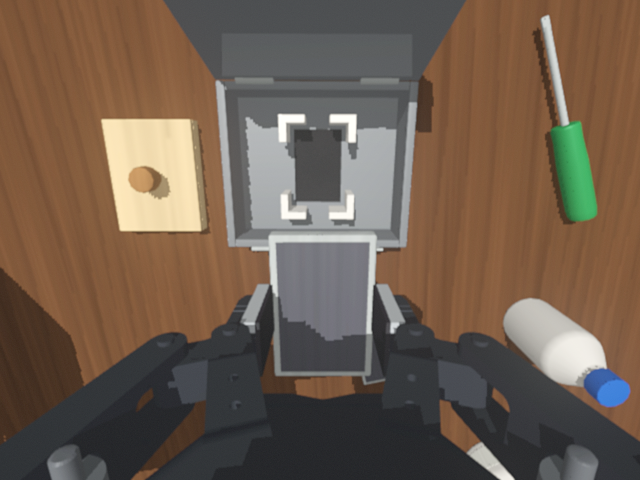

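The wrist picture shows the four posts at (287,124), (346,124), (289,210) and (345,210), the plate held at (322,300), and the cover aside at (155,175). Nest centre is about (0.5366, 0.1383), yaw 86.5°.

Emit:
{"name": "arm_command", "arguments": {"translation": [[0.215,-0.021,0],[0.215,-0.021,0],[0.215,-0.021,0],[0.215,-0.021,0],[0.215,-0.021,0],[0.215,-0.021,0],[0.215,-0.021,0],[0.215,-0.021,0]], "twist": [[0,0,0],[0,0,0],[0,0,0],[0,0,0],[0,0,0],[0,0,0],[0,0,0],[0,0,0]]}}

```text
time_s: 19.33
position: [0.5362, 0.1381, 0.2009]
eef_rot: [3.142, -0.0, 1.51]
wrist_force: [0.6, 1.2, -1.9]
width: 0.044
grasp_force: 51.6
```

Emit:
{"name": "arm_command", "arguments": {"translation": [[0,0,0.65],[0,0,0.65],[0,0,0.65],[0,0,0.65],[0,0,0.65],[0,0,0.65],[0,0,0.55],[0,0,0.35]], "twist": [[0,0,0],[0,0,0],[0,0,0],[0,0,0],[0,0,0],[0,0,0],[0,0,0],[0,0,0]]}}

```text
time_s: 20.0
position: [0.5351, 0.1377, 0.0549]
eef_rot: [-3.139, 0.0, 1.51]
wrist_force: [0.2, -0.1, -2.3]
width: 0.044
grasp_force: 51.6
```

```bash
python3 - <<'E'
from h import *
s=st();p=shot("top")
c=np.array([.5366,.1383]);im=p["img"];m=(im.min(2)>190).astype(np.uint8)
n,l,stt,ce=cv2.connectedComponentsWithStats(m)
for i in range(1,n):
    w=onz(p,ce[i],.042)
    if np.hypot(*(w[:2]-c))<.07: print(stt[i],np.round(w,4))
go(.5367,.1383,.0087,1.51)
E
```

```text
t 20.0 pos [0.5351 0.1377 0.0549] rpy [-3.139  0.     1.51 ] w 0.044 F [ 0.2 -0.1 -2.3] g 51.6
[255 298   4   5  11] [0.5069 0.1016 0.042 ]
turn total/pi [-0.0015  0.0002 -0.0001] per row/8 [-0.0002  0.     -0.    ]
shift total [0.03 0.09 1.49] per row/8 [0.004 0.011 0.187]
```

Emit:
{"name": "arm_command", "arguments": {"translation": [[0,0.02,0.05],[0,0,0.2],[0,0,0.25],[0,0,0.25],[0,0,0.25],[0,0,0.25],[0,0,0.2],[0,0,0.08]], "twist": [[0,0,0],[0,0,0],[0,0,0],[0,0,0],[0,0,0],[0,0,0],[0,0,0],[0,0,0]]}}

```text
time_s: 20.72
position: [0.536, 0.1373, 0.0096]
eef_rot: [-3.14, 0.0, 1.51]
wrist_force: [-0.5, -1.1, -1.8]
width: 0.0439
grasp_force: 51.6
```

Emit:
{"name": "arm_command", "arguments": {"translation": [[0,0,0],[0,0,0],[0,0,0],[0,0,0],[0,0,0],[0,0,0],[0,0,0],[0,0,0]], "twist": [[0,0,0],[0,0,0],[0,0,0],[0,0,0],[0,0,0],[0,0,0],[0,0,0],[0,0,0]]}}

```text
time_s: 21.38
position: [0.5369, 0.1374, 0.0111]
eef_rot: [3.141, -0.0, 1.51]
wrist_force: [0.3, 0.2, -1.0]
width: 0.044
grasp_force: 51.6
```

Emit:
{"name": "arm_command", "arguments": {"translation": [[0.03,0,0.05],[0,0,0.05],[0,0,0],[0,0,0],[0,0,0],[0,0,0],[0,0,0],[0,0,0]], "twist": [[0,0,0],[0,0,0],[0,0,0],[0,0,0],[0,0,0],[0,0,0],[0,0,0],[0,0,0]]}}

```text
time_s: 22.05
position: [0.537, 0.1383, 0.008]
eef_rot: [3.141, -0.0, 1.51]
wrist_force: [1.0, 1.2, -0.9]
width: 0.044
grasp_force: 51.6
```

Emit:
{"name": "arm_command", "arguments": {"translation": [[0,0,0],[0,0,0],[0,0,0],[0,0,0],[0,0,0],[0,0,0],[0,0,0],[0,0,0]], "twist": [[0,0,0],[0,0,0],[0,0,0],[0,0,0],[0,0,0],[0,0,0],[0,0,0],[0,0,0]], "fingers": -0.3}}

```text
time_s: 22.72
position: [0.5369, 0.1383, 0.008]
eef_rot: [3.142, -0.0, 1.51]
wrist_force: [0.4, -0.6, -0.1]
width: 0.0555
grasp_force: 0.0
```

Emit:
{"name": "arm_command", "arguments": {"translation": [[0,0,-0.5],[0,0,-0.8],[0,0,-0.8],[0,0,-0.8],[0,0,-0.8],[0,0,-0.8],[0,0,-0.8],[0,0,-0.8]], "twist": [[0,0,0],[0,0,0],[0,0,0],[0,0,0],[0,0,0],[0,0,0],[0,0,0],[0,0,0]]}}

```text
time_s: 23.38
position: [0.5367, 0.1383, 0.1922]
eef_rot: [3.142, 0.0, 1.51]
wrist_force: [-0.4, 0.3, 0.5]
width: 0.0557
grasp_force: 0.0
```

```bash
cat >> h.py <<'E'
def look(zs):
    """plates in the wrist view at the listed top heights"""
    s=st();p=shot("wrist")
    for d in trace("plate0",p):
        for z in zs: print(z,round(d["score"],2),maskrect(p,d["region"],z))
    return p
E
python3 - <<'E'
from h import *
p=look([.014])
im=p["img"];cv2.imwrite("pics/w8.png",im[:,:,::-1])
m=(im.min(2)>205).astype(np.uint8)
n,l,stt,ce=cv2.connectedComponentsWithStats(m)
for i in range(1,n):
    w=onz(p,ce[i],.042)
    if np.hypot(*(w[:2]-[.5366,.1383]))<.07 and stt[i,4]>25: print(stt[i],np.round(w,4))
t=shot("top")
for d in trace("plate0",t): print("plate",round(d["score"],2),maskrect(t,d["region"],.008))
go(.592,-.081,.16,1.737)
E
```

```text
t 23.38 pos [0.5367 0.1383 0.1922] rpy [3.142 0.    1.51 ] w 0.0557 F [-0.4  0.3  0.5] g 0.0
0.014 0.68 [586.7 -61.1  45.9  50.8  98. ]
0.014 0.55 [535.8 137.3  46.   70.6  86.7]
[285 177  25  26 306] [0.5122 0.1767 0.042 ]
[336 177  25  26 299] [0.5633 0.1739 0.042 ]
[316 186  20   2  40] [0.5404 0.1741 0.042 ]
[300 193  41  61 143] [0.5208 0.1364 0.042 ]
[342 195   4  59  67] [0.5553 0.1401 0.042 ]
[287 252  24  23 260] [0.5075 0.1021 0.042 ]
[334 252  25  23 258] [0.5586 0.0987 0.042 ]
plate 0.88 [ 461.2 -252.2   47.8   72.7  102.7]
plate 0.85 [592.  -81.   46.4  70.   99.9]
plate 0.68 [ 614.5 -262.7   48.3   71.2   42.8]
plate 0.62 [538.  137.8  48.8  73.6  90. ]
plate 0.33 [494.4 324.6  66.1  66.4  86.7]
turn total/pi [ 0.0005  0.     -0.0724] per row/8 [ 0.0001  0.     -0.009 ]
shift total [-7.51  0.59  1.05] per row/8 [-0.939  0.074  0.131]
```

Plate 1 lies in the nest at (0.5358,0.1373) by the wrist camera, within 1 mm of the posts' centre as that camera sees it. Now the next plate.

Emit:
{"name": "arm_command", "arguments": {"translation": [[0,0,0],[0,0,0],[0,0,0],[0,0,0],[0,0,0],[0,0,0],[0,0,0],[0,0,0]], "twist": [[0,0,-0.009],[0,0,-0.009],[0,0,-0.009],[0,0,-0.009],[0,0,-0.009],[0,0,-0.009],[0,0,-0.009],[0,0,-0.009]]}}

```text
time_s: 24.25
position: [0.5357, 0.1382, 0.1889]
eef_rot: [-3.138, -0.0, 1.737]
wrist_force: [1.3, 0.6, 0.3]
width: 0.0557
grasp_force: 0.0
```

Emit:
{"name": "arm_command", "arguments": {"translation": [[-0.47,0.037,0.065],[-0.47,0.037,0.065],[-0.47,0.037,0.065],[-0.47,0.037,0.065],[-0.47,0.037,0.065],[-0.47,0.037,0.065],[-0.47,0.037,0.065],[-0.47,0.037,0.065]], "twist": [[0,0,0],[0,0,0],[0,0,0],[0,0,0],[0,0,0],[0,0,0],[0,0,0],[0,0,0]]}}

```text
time_s: 24.92
position: [0.5644, 0.0271, 0.1749]
eef_rot: [-3.141, -0.0, 1.736]
wrist_force: [0.2, -0.5, 0.0]
width: 0.0556
grasp_force: 0.0
```

Emit:
{"name": "arm_command", "arguments": {"translation": [[-0.47,0.037,0.065],[-0.47,0.037,0.065],[-0.47,0.037,0.065],[-0.47,0.037,0.065],[-0.47,0.037,0.065],[-0.47,0.037,0.065],[-0.47,0.037,0.065],[-0.47,0.037,0.065]], "twist": [[0,0,0],[0,0,0],[0,0,0],[0,0,0],[0,0,0],[0,0,0],[0,0,0],[0,0,0]]}}

```text
time_s: 25.58
position: [0.5918, -0.0827, 0.1595]
eef_rot: [3.142, 0.0, 1.736]
wrist_force: [0.0, 0.2, 0.0]
width: 0.0555
grasp_force: 0.0
```

```bash
python3 - <<'E'
from h import *
p,r=wplate()
go(r[0]/1000,r[1]/1000,.0015,np.radians(r[4]))
E
```

```text
t 25.58 pos [ 0.5918 -0.0827  0.1595] rpy [3.142 0.    1.736] w 0.0555 F [0.  0.2 0. ] g 0.0
(np.float64(0.0018795457379317047), 0.83, array([590.7, -81.2,  47.3,  70. ,  99.9]))
turn total/pi [-0.0001  0.0001 -0.0031] per row/8 [-0.      0.     -0.0004]
shift total [ 0.09 -0.02  5.26] per row/8 [ 0.011 -0.003  0.658]
```

Emit:
{"name": "arm_command", "arguments": {"translation": [[0.007,0,0.58],[0.007,0,0.58],[0.007,0,0.58],[0.007,0,0.58],[0.007,0,0.58],[0.007,0,0.58],[0.007,0,0.58],[0.007,0,0.58]], "twist": [[0,0,0],[0,0,-0.001],[0,0,-0.001],[0,0,-0.001],[0,0,0],[0,0,0],[0,0,0],[0,0,0]], "fingers": -0.4}}

```text
time_s: 26.35
position: [0.5913, -0.0792, 0.0198]
eef_rot: [3.141, -0.0, 1.746]
wrist_force: [-0.0, 0.0, 0.3]
width: 0.0597
grasp_force: 0.0
```

Emit:
{"name": "arm_command", "arguments": {"translation": [[0,0,0.1],[0,0,0.1],[0,0,0.1],[0,0,0.1],[0,0,0.1],[0,0,0.1],[0,0,0],[0,0,0]], "twist": [[0,0,0],[0,0,0],[0,0,0],[0,0,0],[0,0,0],[0,0,0],[0,0,0],[0,0,0]]}}

```text
time_s: 27.02
position: [0.5912, -0.0797, 0.0026]
eef_rot: [-3.142, 0.0, 1.745]
wrist_force: [-0.2, -0.2, -0.4]
width: 0.0598
grasp_force: 0.0
```

Emit:
{"name": "arm_command", "arguments": {"translation": [[0,0,0],[0,0,0],[0,0,0],[0,0,0],[0,0,0],[0,0,0],[0,0,0],[0,0,0]], "twist": [[0,0,0],[0,0,0],[0,0,0],[0,0,0],[0,0,0],[0,0,0],[0,0,0],[0,0,0]], "fingers": 1}}

```text
time_s: 27.68
position: [0.5917, -0.0798, 0.0033]
eef_rot: [3.141, 0.0, 1.745]
wrist_force: [-2.1, 0.1, 6.0]
width: 0.0433
grasp_force: 50.4
```

Emit:
{"name": "arm_command", "arguments": {"translation": [[0,0,-0.3],[0,0,-0.8],[0,0,-0.9],[0,0,-0.9],[0,0,-0.9],[0,0,-0.9],[0,0,-0.9],[0,0,-0.7]], "twist": [[0,0,0],[0,0,0.0108],[0,0,0.0108],[0,0,0.0108],[0,0,0.0108],[0,0,0.0108],[0,0,0.0108],[0,0,0.0108]]}}

```text
time_s: 28.35
position: [0.5915, -0.0798, 0.1942]
eef_rot: [3.14, 0.001, 1.506]
wrist_force: [-0.5, 0.6, -1.0]
width: 0.0435
grasp_force: 51.2
```

```bash
cat >> h.py <<'E'
def inhand():
    s=st();p=shot("wrist");T=s["position"]
    for d in trace("plate0",p):
        r=maskrect(p,d["region"],T[2]+.007)
        if abs(r[2]-46)<5 and abs(r[3]-70)<6:
            R=Ro.from_euler("xyz",s["eef_rot"]).as_matrix()
            print("plate in tool mm",np.round((R.T@(np.array([r[0]/1000,r[1]/1000,T[2]])-T))*1000,1),"ang rel",round(r[4]-np.degrees(s["eef_rot"][2]),1),r)
E
python3 - <<'E'
from h import *
inhand();go(.5367,.1383,.0567,1.51)
E
```

```text
t 28.35 pos [ 0.5915 -0.0798  0.1942] rpy [3.140e+00 1.000e-03 1.506e+00] w 0.0435 F [-0.5  0.6 -1. ] g 51.2
plate in tool mm [-0.  -1.2 -0. ] ang rel -0.2 [590.3 -79.7  45.6  71.4  86.1]
turn total/pi [ 0.0026  0.0007 -0.0008] per row/8 [ 0.0003  0.0001 -0.0001]
shift total [ 7.16 -2.34  4.66] per row/8 [ 0.895 -0.292  0.582]
```

Emit:
{"name": "arm_command", "arguments": {"translation": [[0.448,-0.146,0],[0.448,-0.146,0],[0.448,-0.146,0],[0.448,-0.146,0],[0.448,-0.146,0],[0.448,-0.146,0],[0.448,-0.146,0],[0.448,-0.146,0]], "twist": [[0,0,0],[0,0,0],[0,0,0],[0,0,0],[0,0,0],[0,0,0],[0,0,0],[0,0,0]]}}

```text
time_s: 29.12
position: [0.5625, 0.0315, 0.1914]
eef_rot: [-3.141, -0.0, 1.508]
wrist_force: [-0.4, 0.5, -1.5]
width: 0.0429
grasp_force: 51.2
```

Emit:
{"name": "arm_command", "arguments": {"translation": [[0.448,-0.146,0],[0.448,-0.146,0],[0.448,-0.146,0],[0.448,-0.146,0],[0.448,-0.146,0],[0.448,-0.146,0],[0.448,-0.146,0],[0.448,-0.146,0]], "twist": [[0,0,0],[0,0,0],[0,0,0],[0,0,0],[0,0,0],[0,0,0],[0,0,0],[0,0,0]]}}

```text
time_s: 29.78
position: [0.5344, 0.1407, 0.1916]
eef_rot: [3.142, 0.0, 1.508]
wrist_force: [-0.4, 0.4, -1.0]
width: 0.0436
grasp_force: 51.2
```

Emit:
{"name": "arm_command", "arguments": {"translation": [[0,0,0.4],[0,0,0.65],[0,0,0.7],[0,0,0.7],[0,0,0.7],[0,0,0.7],[0,0,0.5],[0,0,0.15]], "twist": [[0,0,0],[0,0,0],[0,0,0],[0,0,0],[0,0,0],[0,0,0],[0,0,0],[0,0,0]]}}

```text
time_s: 30.45
position: [0.5323, 0.1391, 0.053]
eef_rot: [-3.136, 0.001, 1.508]
wrist_force: [-1.0, 0.1, -1.4]
width: 0.0431
grasp_force: 51.2
```

Emit:
{"name": "arm_command", "arguments": {"translation": [[0,0,0],[0,0,0],[0,0,0],[0,0,0],[0,0,0],[0,0,0],[0,0,0],[0,0,0]], "twist": [[0,0,0],[0,0,0],[0,0,0],[0,0,0],[0,0,0],[0,0,0],[0,0,0],[0,0,0]]}}

```text
time_s: 31.12
position: [0.535, 0.1394, 0.0568]
eef_rot: [3.141, -0.0, 1.508]
wrist_force: [0.4, -0.5, -1.2]
width: 0.0437
grasp_force: 51.2
```

```bash
python3 - <<'E'
from h import *
inhand();go(.5367,.1383,.0185,1.51)
E
```

```text
t 31.12 pos [0.535  0.1394 0.0568] rpy [ 3.141 -0.     1.508] w 0.0437 F [ 0.4 -0.5 -1.2] g 51.2
plate in tool mm [ 0.2 -1.1 -0. ] ang rel 0.0 [533.9 139.6  45.2  70.4  86.4]
turn total/pi [ 0.0001 -0.     -0.0007] per row/8 [ 0.     -0.     -0.0001]
shift total [-0.03  0.06  1.27] per row/8 [-0.004  0.008  0.159]
```

Emit:
{"name": "arm_command", "arguments": {"translation": [[-0.035,0.06,0.1],[0,0,0.25],[0,0,0.25],[0,0,0.25],[0,0,0.25],[0,0,0.13],[0,0,0.02],[0,0,0]], "twist": [[0,0,0],[0,0,0],[0,0,0],[0,0,0],[0,0,0],[0,0,0],[0,0,0],[0,0,0]]}}

```text
time_s: 31.88
position: [0.5362, 0.1382, 0.0185]
eef_rot: [-3.141, 0.0, 1.508]
wrist_force: [0.8, 0.2, -1.9]
width: 0.0435
grasp_force: 51.2
```

Emit:
{"name": "arm_command", "arguments": {"translation": [[0,0,0],[0,0,0],[0,0,0],[0,0,0],[0,0,0],[0,0,0],[0,0,0],[0,0,0]], "twist": [[0,0,0],[0,0,0],[0,0,0],[0,0,0],[0,0,0],[0,0,0],[0,0,0],[0,0,0]]}}

```text
time_s: 32.55
position: [0.5365, 0.1382, 0.0191]
eef_rot: [3.142, -0.0, 1.508]
wrist_force: [-0.1, 0.3, -1.0]
width: 0.0435
grasp_force: 51.2
```

Emit:
{"name": "arm_command", "arguments": {"translation": [[0,0,0.045],[0,0,0],[0,0,0],[0,0,0],[0,0,0],[0,0,0],[0,0,0],[0,0,0]], "twist": [[0,0,0],[0,0,0],[0,0,0],[0,0,0],[0,0,0],[0,0,0],[0,0,0],[0,0,0]]}}

```text
time_s: 33.22
position: [0.5365, 0.1382, 0.0177]
eef_rot: [3.142, 0.0, 1.508]
wrist_force: [0.9, 0.3, -1.2]
width: 0.0436
grasp_force: 51.2
```

Emit:
{"name": "arm_command", "arguments": {"translation": [[0,0,0],[0,0,0],[0,0,0],[0,0,0],[0,0,0],[0,0,0],[0,0,0],[0,0,0]], "twist": [[0,0,0],[0,0,0],[0,0,0],[0,0,0],[0,0,0],[0,0,0],[0,0,0],[0,0,0]], "fingers": -0.35}}

```text
time_s: 33.88
position: [0.5365, 0.1382, 0.0177]
eef_rot: [3.142, -0.0, 1.508]
wrist_force: [0.1, -0.1, 0.1]
width: 0.0578
grasp_force: 0.0
```

Emit:
{"name": "arm_command", "arguments": {"translation": [[0,0,-0.4],[0,0,-0.8],[0,0,-0.8],[0,0,-0.8],[0,0,-0.8],[0,0,-0.8],[0,0,-0.8],[0,0,-0.8]], "twist": [[0,0,0],[0,0,0],[0,0,0],[0,0,-0.0188],[0,0,-0.0188],[0,0,-0.0188],[0,0,-0.0188],[0,0,-0.0188]]}}

```text
time_s: 34.55
position: [0.5363, 0.1382, 0.2]
eef_rot: [3.141, 0.0, 1.806]
wrist_force: [0.3, 0.9, -0.7]
width: 0.0573
grasp_force: 0.0
```

```bash
python3 - <<'E'
from h import *
p=look([.022])
t=shot("top")
for d in trace("plate0",t): print("plate",round(d["score"],2),maskrect(t,d["region"],.008))
for d in trace("cover",t)[:1]: print("cover",round(d["score"],2),maskrect(t,d["region"],.018))
go(.461,-.2524,.16,1.803)
E
```

```text
t 34.55 pos [0.5363 0.1382 0.2   ] rpy [3.141 0.    1.806] w 0.0573 F [ 0.3  0.9 -0.7] g 0.0
0.022 0.58 [535.1 137.   46.4  70.8  85.9]
plate 0.78 [538.7 139.6  48.7  73.3  86.5]
plate 0.6 [ 461.2 -252.8   45.7   71.6  102.5]
plate 0.57 [ 615.3 -264.6   46.8   69.8   42.8]
plate 0.32 [494.4 326.9  63.6  68.6 175.6]
cover 0.87 [378.3 137.2  84.7 109.5  86.4]
turn total/pi [-0.0001  0.     -0.0002] per row/8 [-0.  0. -0.]
shift total [-12.09  -5.43   1.26] per row/8 [-1.512 -0.679  0.157]
```

Emit:
{"name": "arm_command", "arguments": {"translation": [[-0.504,-0.226,0.053],[-0.504,-0.226,0.053],[-0.504,-0.226,0.053],[-0.504,-0.226,0.053],[-0.504,-0.226,0.053],[-0.504,-0.226,0.053],[-0.504,-0.226,0.053],[-0.504,-0.226,0.053]], "twist": [[0,0,0],[0,0,0],[0,0,0],[0,0,0],[0,0,0],[0,0,0],[0,0,0],[0,0,0]]}}

```text
time_s: 35.47
position: [0.5102, 0.0075, 0.1833]
eef_rot: [-3.139, -0.001, 1.802]
wrist_force: [-0.5, -0.5, 0.6]
width: 0.0574
grasp_force: 0.0
```

Emit:
{"name": "arm_command", "arguments": {"translation": [[-0.504,-0.226,0.053],[-0.504,-0.226,0.053],[-0.504,-0.226,0.053],[-0.504,-0.226,0.053],[-0.504,-0.226,0.053],[-0.504,-0.226,0.053],[-0.504,-0.226,0.053],[-0.504,-0.226,0.053]], "twist": [[0,0,0],[0,0,0],[0,0,0],[0,0,0],[0,0,0],[0,0,0],[0,0,0],[0,0,0]]}}

```text
time_s: 36.13
position: [0.4853, -0.1225, 0.1706]
eef_rot: [-3.139, -0.002, 1.802]
wrist_force: [-1.3, -0.5, 0.7]
width: 0.0578
grasp_force: 0.0
```

Emit:
{"name": "arm_command", "arguments": {"translation": [[-0.504,-0.226,0.053],[-0.504,-0.226,0.053],[-0.504,-0.226,0.053],[-0.504,-0.226,0.053],[-0.504,-0.226,0.053],[-0.504,-0.226,0.053],[-0.504,-0.226,0.053],[-0.504,-0.226,0.053]], "twist": [[0,0,0],[0,0,0],[0,0,0],[0,0,0],[0,0,0],[0,0,0],[0,0,0],[0,0,0]]}}

```text
time_s: 36.8
position: [0.4605, -0.2524, 0.1579]
eef_rot: [-3.14, -0.003, 1.802]
wrist_force: [1.0, 0.5, 0.4]
width: 0.0578
grasp_force: 0.0
```

```bash
python3 - <<'E'
from h import *
p,r=wplate()
go(r[0]/1000,r[1]/1000,.0015,np.radians(r[4]))
E
```

```text
t 36.8 pos [ 0.4605 -0.2524  0.1579] rpy [-3.140e+00 -3.000e-03  1.802e+00] w 0.0578 F [1.  0.5 0.4] g 0.0
(np.float64(0.001555978846204698), 0.88, array([ 459.1, -253. ,   46.6,   71.5,  103.4]))
turn total/pi [-0.0006 -0.0006 -0.0014] per row/8 [-0.0001 -0.0001 -0.0002]
shift total [ 0.03 -0.04  5.21] per row/8 [ 0.004 -0.005  0.652]
```

Emit:
{"name": "arm_command", "arguments": {"translation": [[0,0,0.58],[0,0,0.58],[0,0,0.58],[0,0,0.58],[0,0,0.58],[0,0,0.58],[0,0,0.58],[0,0,0.58]], "twist": [[0,0,0],[0,0,0],[0,0,0],[0,0,0],[0,0,0],[0,0,0],[0,0,0],[0,0,0]], "fingers": -0.4}}

```text
time_s: 37.57
position: [0.4611, -0.2508, 0.0187]
eef_rot: [-3.14, -0.002, 1.803]
wrist_force: [0.2, -0.1, -0.3]
width: 0.0598
grasp_force: 0.0
```

Emit:
{"name": "arm_command", "arguments": {"translation": [[0,0,0.1],[0,0,0.1],[0,0,0.1],[0,0,0.1],[0,0,0.1],[0,0,0.08],[0,0,0],[0,0,0]], "twist": [[0,0,0],[0,0,0],[0,0,0],[0,0,0],[0,0,0],[0,0,0],[0,0,0],[0,0,0]]}}

```text
time_s: 38.23
position: [0.4618, -0.2525, 0.0031]
eef_rot: [3.141, 0.0, 1.803]
wrist_force: [0.1, 0.1, 0.3]
width: 0.06
grasp_force: 0.0
```

Emit:
{"name": "arm_command", "arguments": {"translation": [[0,0,0],[0,0,0],[0,0,0],[0,0,0],[0,0,0],[0,0,0],[0,0,0],[0,0,0]], "twist": [[0,0,0],[0,0,0],[0,0,0],[0,0,0],[0,0,0],[0,0,0],[0,0,0],[0,0,0]], "fingers": 1}}

```text
time_s: 38.9
position: [0.4618, -0.2526, 0.0037]
eef_rot: [-3.142, 0.0, 1.803]
wrist_force: [-1.7, 0.9, 5.4]
width: 0.0432
grasp_force: 49.9
```

Emit:
{"name": "arm_command", "arguments": {"translation": [[0,0,-0.3],[0,0,-0.8],[0,0,-0.9],[0,0,-0.9],[0,0,-0.9],[0,0,-0.9],[0,0,-0.9],[0,0,-0.7]], "twist": [[0,0,0],[0,0,0.0133],[0,0,0.0133],[0,0,0.0133],[0,0,0.0133],[0,0,0.0133],[0,0,0.0133],[0,0,0.0133]]}}

```text
time_s: 39.57
position: [0.462, -0.2525, 0.1948]
eef_rot: [3.14, 0.001, 1.509]
wrist_force: [0.5, -0.1, -0.5]
width: 0.0428
grasp_force: 51.3
```

```bash
python3 - <<'E'
from h import *
inhand();go(.5367,.1383,.0567,1.51)
E
```

```text
t 39.57 pos [ 0.462  -0.2525  0.1948] rpy [3.140e+00 1.000e-03 1.509e+00] w 0.0428 F [ 0.5 -0.1 -0.5] g 51.3
plate in tool mm [ 0.8 -1.3 -0. ] ang rel 0.1 [ 460.8 -251.7   45.5   70.7   86.5]
turn total/pi [0.0021 0.0016 0.    ] per row/8 [0.0003 0.0002 0.    ]
shift total [13.2   1.63  4.67] per row/8 [1.65  0.204 0.583]
```

Emit:
{"name": "arm_command", "arguments": {"translation": [[0.548,0.068,0],[0.548,0.068,0],[0.548,0.068,0],[0.548,0.068,0],[0.548,0.068,0],[0.548,0.068,0],[0.548,0.068,0],[0.548,0.068,0]], "twist": [[0,0,0],[0,0,0],[0,0,0],[0,0,0],[0,0,0],[0,0,0],[0,0,0],[0,0,0]]}}

```text
time_s: 40.33
position: [0.4851, -0.1209, 0.1904]
eef_rot: [-3.139, -0.001, 1.512]
wrist_force: [-0.5, -0.2, -1.9]
width: 0.0433
grasp_force: 51.3
```

Emit:
{"name": "arm_command", "arguments": {"translation": [[0.548,0.068,0],[0.548,0.068,0],[0.548,0.068,0],[0.548,0.068,0],[0.548,0.068,0],[0.548,0.068,0],[0.548,0.068,0],[0.548,0.068,0]], "twist": [[0,0,0],[0,0,0],[0,0,0],[0,0,0],[0,0,0],[0,0,0],[0,0,0],[0,0,0]]}}

```text
time_s: 41.0
position: [0.5092, 0.0092, 0.1904]
eef_rot: [-3.139, -0.0, 1.512]
wrist_force: [-0.5, -0.2, -2.6]
width: 0.043
grasp_force: 51.3
```

Emit:
{"name": "arm_command", "arguments": {"translation": [[0.548,0.068,0],[0.548,0.068,0],[0.548,0.068,0],[0.548,0.068,0],[0.548,0.068,0],[0.548,0.068,0],[0.548,0.068,0],[0.548,0.068,0]], "twist": [[0,0,0],[0,0,0],[0,0,0],[0,0,0],[0,0,0],[0,0,0],[0,0,0],[0,0,0]]}}

```text
time_s: 41.67
position: [0.5333, 0.1393, 0.1903]
eef_rot: [-3.139, 0.0, 1.512]
wrist_force: [-0.5, -0.3, -2.8]
width: 0.0429
grasp_force: 51.3
```

Emit:
{"name": "arm_command", "arguments": {"translation": [[0,0,0.4],[0,0,0.65],[0,0,0.7],[0,0,0.7],[0,0,0.7],[0,0,0.6],[0,0,0.3],[0,0,0.1]], "twist": [[0,0,0],[0,0,0],[0,0,0],[0,0,0],[0,0,0],[0,0,0],[0,0,0],[0,0,0]]}}

```text
time_s: 42.33
position: [0.5318, 0.1379, 0.0643]
eef_rot: [-3.136, 0.001, 1.511]
wrist_force: [-1.1, 0.4, -2.4]
width: 0.0433
grasp_force: 51.3
```

Emit:
{"name": "arm_command", "arguments": {"translation": [[0,0,0],[0,0,0],[0,0,0],[0,0,0],[0,0,0],[0,0,0],[0,0,0],[0,0,0]], "twist": [[0,0,0],[0,0,0],[0,0,0],[0,0,0],[0,0,0],[0,0,0],[0,0,0],[0,0,0]]}}

```text
time_s: 43.0
position: [0.5344, 0.1385, 0.0676]
eef_rot: [3.141, -0.0, 1.511]
wrist_force: [-0.2, -0.6, -1.8]
width: 0.043
grasp_force: 51.3
```

```bash
python3 - <<'E'
from h import *
inhand();go(.5367,.1380,.0265,1.51)
E
```

```text
t 43.0 pos [0.5344 0.1385 0.0676] rpy [ 3.141 -0.     1.511] w 0.043 F [-0.2 -0.6 -1.8] g 51.3
plate in tool mm [ 0.8 -1.1 -0. ] ang rel 0.0 [533.4 139.4  45.9  70.6  86.6]
turn total/pi [0.     0.     0.0002] per row/8 [0. 0. 0.]
shift total [-0.01  0.08  1.37] per row/8 [-0.001  0.01   0.171]
```

Emit:
{"name": "arm_command", "arguments": {"translation": [[-0.03,0.08,0.1],[0,0,0.25],[0,0,0.25],[0,0,0.25],[0,0,0.25],[0,0,0.2],[0,0,0.07],[0,0,0.02]], "twist": [[0,0,0],[0,0,0],[0,0,0],[0,0,0],[0,0,0],[0,0,0],[0,0,0],[0,0,0]]}}

```text
time_s: 43.77
position: [0.5358, 0.1374, 0.0257]
eef_rot: [-3.139, 0.0, 1.511]
wrist_force: [-6.9, -0.4, 10.7]
width: 0.0431
grasp_force: 53.5
```

Emit:
{"name": "arm_command", "arguments": {"translation": [[0,0,0],[0,0,0],[0,0,0],[0,0,0],[0,0,0],[0,0,0],[0,0,0],[0,0,0]], "twist": [[0,0,0],[0,0,0],[0,0,0],[0,0,0],[0,0,0],[0,0,0],[0,0,0],[0,0,0]]}}

```text
time_s: 44.43
position: [0.5358, 0.1374, 0.0258]
eef_rot: [-3.14, 0.0, 1.511]
wrist_force: [-4.8, -0.4, 4.9]
width: 0.0433
grasp_force: 52.5
```

Emit:
{"name": "arm_command", "arguments": {"translation": [[0,0,0],[0,0,0],[0,0,0],[0,0,0],[0,0,0],[0,0,0],[0,0,0],[0,0,0]], "twist": [[0,0,0],[0,0,0],[0,0,0],[0,0,0],[0,0,0],[0,0,0],[0,0,0],[0,0,0]], "fingers": -0.35}}

```text
time_s: 45.1
position: [0.5367, 0.1375, 0.0257]
eef_rot: [3.142, 0.0, 1.511]
wrist_force: [0.6, 0.6, -0.6]
width: 0.0578
grasp_force: 0.0
```

Emit:
{"name": "arm_command", "arguments": {"translation": [[0,0,-0.4],[0,0,-0.8],[0,0,-0.8],[0,0,-0.8],[0,0,-0.8],[0,0,-0.8],[0,0,-0.8],[0,0,-0.6]], "twist": [[0,0,0],[0,0,0],[0,0,0],[0,0,0],[0,0,0],[0,0,0],[0,0,0],[0,0,0]]}}

```text
time_s: 45.77
position: [0.5373, 0.1376, 0.2031]
eef_rot: [3.138, -0.0, 1.511]
wrist_force: [0.1, -0.0, 1.1]
width: 0.0578
grasp_force: 0.0
```

```bash
python3 - <<'E'
from h import *
p=look([.030])
t=shot("top")
for d in trace("plate0",t): print("plate",round(d["score"],2),maskrect(t,d["region"],.008))
go(.6148,-.264,.16,.747)
E
```

```text
t 45.77 pos [0.5373 0.1376 0.2031] rpy [ 3.138 -0.     1.511] w 0.0578 F [ 0.1 -0.   1.1] g 0.0
0.03 0.64 [534.7 136.3  46.5  70.6  86.6]
0.03 0.51 [543.6 264.7 116.1 320.1 176.7]
plate 0.65 [782.6 134.2  28.4 129.  108.9]
plate 0.6 [ 614.7 -264.4   48.2   71.5   43.2]
turn total/pi [ 4.000e-04 -2.000e-04  2.431e-01] per row/8 [ 0.     -0.      0.0304]
shift total [-7.18 11.59  1.34] per row/8 [-0.898  1.448  0.168]
```

Emit:
{"name": "arm_command", "arguments": {"translation": [[0,0,0],[0,0,0],[0,0,0],[0,0,0],[0,0,0],[0,0,0],[0,0,0],[0,0,0]], "twist": [[0,0,0.0304],[0,0,0.0304],[0,0,0.0304],[0,0,0.0304],[0,0,0.0304],[0,0,0.0304],[0,0,0.0304],[0,0,0.0304]]}}

```text
time_s: 46.63
position: [0.5354, 0.1374, 0.1977]
eef_rot: [-3.139, 0.003, 0.742]
wrist_force: [0.1, 0.2, 0.4]
width: 0.0577
grasp_force: 0.0
```

Emit:
{"name": "arm_command", "arguments": {"translation": [[-0.3,0.483,0.056],[-0.3,0.483,0.056],[-0.3,0.483,0.056],[-0.3,0.483,0.056],[-0.3,0.483,0.056],[-0.3,0.483,0.056],[-0.3,0.483,0.056],[-0.3,0.483,0.056]], "twist": [[0,0,0],[0,0,0],[0,0,0],[0,0,0],[0,0,0],[0,0,0],[0,0,0],[0,0,0]]}}

```text
time_s: 47.3
position: [0.5613, 0.0028, 0.1842]
eef_rot: [-3.139, 0.002, 0.747]
wrist_force: [0.3, -0.2, 0.6]
width: 0.0576
grasp_force: 0.0
```

Emit:
{"name": "arm_command", "arguments": {"translation": [[-0.3,0.483,0.056],[-0.3,0.483,0.056],[-0.3,0.483,0.056],[-0.3,0.483,0.056],[-0.3,0.483,0.056],[-0.3,0.483,0.056],[-0.3,0.483,0.056],[-0.3,0.483,0.056]], "twist": [[0,0,0],[0,0,0],[0,0,0],[0,0,0],[0,0,0],[0,0,0],[0,0,0],[0,0,0]]}}

```text
time_s: 47.97
position: [0.5877, -0.1312, 0.1712]
eef_rot: [-3.139, 0.001, 0.747]
wrist_force: [0.1, -0.1, 0.9]
width: 0.0575
grasp_force: 0.0
```

Emit:
{"name": "arm_command", "arguments": {"translation": [[-0.3,0.483,0.056],[-0.3,0.483,0.056],[-0.3,0.483,0.056],[-0.3,0.483,0.056],[-0.3,0.483,0.056],[-0.3,0.483,0.056],[-0.3,0.483,0.056],[-0.3,0.483,0.056]], "twist": [[0,0,0],[0,0,0],[0,0,0],[0,0,0],[0,0,0],[0,0,0],[0,0,0],[0,0,0]]}}

```text
time_s: 48.63
position: [0.6146, -0.2663, 0.1592]
eef_rot: [3.142, -0.0, 0.747]
wrist_force: [0.9, -0.3, 0.4]
width: 0.0582
grasp_force: 0.0
```

```bash
python3 - <<'E'
from h import *
p,r=wplate()
go(r[0]/1000,r[1]/1000,.0025,np.radians(r[4]))
E
```

```text
t 48.63 pos [ 0.6146 -0.2663  0.1592] rpy [ 3.142 -0.     0.747] w 0.0582 F [ 0.9 -0.3  0.4] g 0.0
(np.float64(0.002158525588827178), 0.88, array([ 613.9, -264.2,   46. ,   70.6,   42.9]))
turn total/pi [ 0.0002  0.0002 -0.0015] per row/8 [ 0.      0.     -0.0002]
shift total [ 0.07 -0.1   5.21] per row/8 [ 0.009 -0.012  0.652]
```

Emit:
{"name": "arm_command", "arguments": {"translation": [[0.006,-0.006,0.58],[0.006,-0.006,0.58],[0.006,-0.006,0.58],[0.006,-0.006,0.58],[0.006,-0.006,0.58],[0.006,-0.006,0.58],[0.006,-0.006,0.58],[0.006,-0.006,0.58]], "twist": [[0,0,0],[0,0,0],[0,0,0],[0,0,0],[0,0,0],[0,0,0],[0,0,0],[0,0,0]], "fingers": -0.4}}

```text
time_s: 49.4
position: [0.6145, -0.2621, 0.0194]
eef_rot: [-3.141, -0.0, 0.747]
wrist_force: [0.4, -0.7, 0.1]
width: 0.0596
grasp_force: 0.0
```

Emit:
{"name": "arm_command", "arguments": {"translation": [[0,0,0.1],[0,0,0.1],[0,0,0.1],[0,0,0.1],[0,0,0.1],[0,0,0.1],[0,0,0],[0,0,0]], "twist": [[0,0,0],[0,0,0],[0,0,0],[0,0,0],[0,0,0],[0,0,0],[0,0,0],[0,0,0]]}}

```text
time_s: 50.07
position: [0.6144, -0.2625, 0.0023]
eef_rot: [3.142, -0.0, 0.747]
wrist_force: [0.2, -0.0, 0.1]
width: 0.0598
grasp_force: 0.0
```

Emit:
{"name": "arm_command", "arguments": {"translation": [[0,0,0],[0,0,0],[0,0,0],[0,0,0],[0,0,0],[0,0,0],[0,0,0],[0,0,0]], "twist": [[0,0,0],[0,0,0],[0,0,0],[0,0,0],[0,0,0],[0,0,0],[0,0,0],[0,0,0]], "fingers": 1}}

```text
time_s: 50.73
position: [0.615, -0.2629, 0.0031]
eef_rot: [3.14, -0.0, 0.747]
wrist_force: [-0.3, 0.4, 6.5]
width: 0.0437
grasp_force: 50.7
```

Emit:
{"name": "arm_command", "arguments": {"translation": [[0,0,-0.3],[0,0,-0.8],[0,0,-0.9],[0,0,-0.9],[0,0,-0.9],[0,0,-0.9],[0,0,-0.9],[0,0,-0.7]], "twist": [[0,0,0],[0,0,0],[0,0,0],[0,0,0],[0,0,0],[0,0,0],[0,0,0],[0,0,0]]}}

```text
time_s: 51.4
position: [0.6144, -0.2624, 0.1935]
eef_rot: [3.141, -0.0, 0.747]
wrist_force: [0.0, 0.4, -1.7]
width: 0.0436
grasp_force: 51.4
```

Emit:
{"name": "arm_command", "arguments": {"translation": [[0,0,0],[0,0,0],[0,0,0],[0,0,0],[0,0,0],[0,0,0],[0,0,0],[0,0,0]], "twist": [[0,0,-0.0304],[0,0,-0.0304],[0,0,-0.0304],[0,0,-0.0304],[0,0,-0.0304],[0,0,-0.0304],[0,0,-0.0304],[0,0,-0.0304]]}}

```text
time_s: 52.07
position: [0.6138, -0.262, 0.1907]
eef_rot: [-3.14, -0.001, 1.515]
wrist_force: [0.9, -0.3, -1.6]
width: 0.0437
grasp_force: 51.4
```

```bash
python3 - <<'E'
from h import *
inhand();go(.5367,.1383,.07,1.51)
E
```

```text
t 52.07 pos [ 0.6138 -0.262   0.1907] rpy [-3.140e+00 -1.000e-03  1.515e+00] w 0.0437 F [ 0.9 -0.3 -1.6] g 51.4
turn total/pi [-0.0004 -0.0002  0.0005] per row/8 [-0.     -0.      0.0001]
shift total [13.17 -3.38  4.02] per row/8 [ 1.646 -0.422  0.503]
```

Emit:
{"name": "arm_command", "arguments": {"translation": [[0.549,-0.138,0],[0.549,-0.138,0],[0.549,-0.138,0],[0.549,-0.138,0],[0.549,-0.138,0],[0.549,-0.138,0],[0.549,-0.138,0],[0.549,-0.138,0]], "twist": [[0,0,0],[0,0,0],[0,0,0],[0,0,0],[0,0,0],[0,0,0],[0,0,0],[0,0,0]]}}

```text
time_s: 52.83
position: [0.5889, -0.1272, 0.1913]
eef_rot: [3.141, 0.0, 1.511]
wrist_force: [0.0, -0.4, -2.1]
width: 0.0435
grasp_force: 51.4
```

Emit:
{"name": "arm_command", "arguments": {"translation": [[0.549,-0.138,0],[0.549,-0.138,0],[0.549,-0.138,0],[0.549,-0.138,0],[0.549,-0.138,0],[0.549,-0.138,0],[0.549,-0.138,0],[0.549,-0.138,0]], "twist": [[0,0,0],[0,0,0],[0,0,0],[0,0,0],[0,0,0],[0,0,0],[0,0,0],[0,0,0]]}}

```text
time_s: 53.5
position: [0.5636, 0.0062, 0.1913]
eef_rot: [3.141, 0.0, 1.511]
wrist_force: [-0.1, -0.5, -2.6]
width: 0.0437
grasp_force: 51.4
```

Emit:
{"name": "arm_command", "arguments": {"translation": [[0.549,-0.138,0],[0.549,-0.138,0],[0.549,-0.138,0],[0.549,-0.138,0],[0.549,-0.138,0],[0.549,-0.138,0],[0.549,-0.138,0],[0.549,-0.138,0]], "twist": [[0,0,0],[0,0,0],[0,0,0],[0,0,0],[0,0,0],[0,0,0],[0,0,0],[0,0,0]]}}

```text
time_s: 54.17
position: [0.5383, 0.1396, 0.1913]
eef_rot: [3.141, -0.0, 1.511]
wrist_force: [0.2, 0.2, -1.7]
width: 0.0436
grasp_force: 51.4
```

Emit:
{"name": "arm_command", "arguments": {"translation": [[0,0,0.4],[0,0,0.65],[0,0,0.7],[0,0,0.7],[0,0,0.7],[0,0,0.5],[0,0,0.3],[0,0,0.05]], "twist": [[0,0,0],[0,0,0],[0,0,0],[0,0,0],[0,0,0],[0,0,0],[0,0,0],[0,0,0]]}}

```text
time_s: 54.83
position: [0.5371, 0.1379, 0.0688]
eef_rot: [-3.138, 0.001, 1.51]
wrist_force: [-1.0, -0.1, -1.0]
width: 0.0437
grasp_force: 51.4
```

Emit:
{"name": "arm_command", "arguments": {"translation": [[0,0,0],[0,0,0],[0,0,0],[0,0,0],[0,0,0],[0,0,0],[0,0,0],[0,0,0]], "twist": [[0,0,0],[0,0,0],[0,0,0],[0,0,0],[0,0,0],[0,0,0],[0,0,0],[0,0,0]]}}

```text
time_s: 55.5
position: [0.539, 0.1381, 0.0714]
eef_rot: [3.141, -0.0, 1.511]
wrist_force: [-0.1, -0.4, -1.6]
width: 0.0434
grasp_force: 51.4
```

```bash
python3 - <<'E'
from h import *
inhand();inhand();go(.5367,.1380,.0345,1.51)
E
```

```text
t 55.5 pos [0.539  0.1381 0.0714] rpy [ 3.141 -0.     1.511] w 0.0434 F [-0.1 -0.4 -1.6] g 51.4
plate in tool mm [ 0.2 -0.9 -0. ] ang rel 0.0 [538.1 138.3  45.7  70.3  86.6]
t 55.6 pos [0.539  0.1381 0.0712] rpy [3.142 0.    1.511] w 0.0433 F [-0.5  0.4 -1.3] g 51.4
plate in tool mm [ 0.1 -1.1 -0. ] ang rel 0.0 [537.9 138.3  45.4  70.4  86.6]
turn total/pi [-0.     -0.      0.0002] per row/8 [-0. -0.  0.]
shift total [-0.01 -0.07  1.22] per row/8 [-0.001 -0.009  0.153]
```

Emit:
{"name": "arm_command", "arguments": {"translation": [[0,-0.07,0.1],[0,0,0.25],[0,0,0.25],[0,0,0.25],[0,0,0.2],[0,0,0.13],[0,0,0.05],[0,0,0]], "twist": [[0,0,0],[0,0,0],[0,0,0],[0,0,0],[0,0,0],[0,0,0],[0,0,0],[0,0,0]]}}

```text
time_s: 56.37
position: [0.5365, 0.1382, 0.0337]
eef_rot: [-3.14, 0.0, 1.511]
wrist_force: [0.9, 0.1, -1.9]
width: 0.0436
grasp_force: 51.4
```

Emit:
{"name": "arm_command", "arguments": {"translation": [[0,0,0.02],[0,0,0],[0,0,0],[0,0,0],[0,0,0],[0,0,0],[0,0,0],[0,0,0]], "twist": [[0,0,0],[0,0,0],[0,0,0],[0,0,0],[0,0,0],[0,0,0],[0,0,0],[0,0,0]]}}

```text
time_s: 57.03
position: [0.5369, 0.1382, 0.0337]
eef_rot: [3.142, 0.0, 1.511]
wrist_force: [-0.2, 0.0, -1.4]
width: 0.0434
grasp_force: 51.4
```

Emit:
{"name": "arm_command", "arguments": {"translation": [[0,0,0],[0,0,0],[0,0,0],[0,0,0],[0,0,0],[0,0,0],[0,0,0],[0,0,0]], "twist": [[0,0,0],[0,0,0],[0,0,0],[0,0,0],[0,0,0],[0,0,0],[0,0,0],[0,0,0]], "fingers": -0.35}}

```text
time_s: 57.7
position: [0.5369, 0.1382, 0.0338]
eef_rot: [3.141, -0.0, 1.511]
wrist_force: [0.7, 0.4, 0.4]
width: 0.0575
grasp_force: 0.0
```

Emit:
{"name": "arm_command", "arguments": {"translation": [[0,0,-0.4],[0,0,-0.8],[0,0,-0.8],[0,0,-0.8],[0,0,-0.8],[0,0,-0.8],[0,0,-0.8],[0,0,-0.4]], "twist": [[0,0,0],[0,0,0],[0,0,0],[0,0,0],[0,0,0],[0,0,0],[0,0,0],[0,0,0]]}}

```text
time_s: 58.37
position: [0.5384, 0.1383, 0.2061]
eef_rot: [3.136, -0.001, 1.511]
wrist_force: [1.0, 0.1, -0.1]
width: 0.058
grasp_force: 0.0
```

```bash
python3 - <<'E'
from h import *
p=look([.038]);cv2.imwrite("pics/w9.png",p["img"][:,:,::-1])
t=shot("top")
for d in trace("plate0",t): print("plate",round(d["score"],2),maskrect(t,d["region"],.008))
for d in trace("cover",t): print("cover",round(d["score"],2),maskrect(t,d["region"],.018))
go(.378,.138,.10,1.51)
E
```

```text
t 58.37 pos [0.5384 0.1383 0.2061] rpy [ 3.136e+00 -1.000e-03  1.511e+00] w 0.058 F [ 1.   0.1 -0.1] g 0.0
0.038 0.79 [535.7 136.8  46.   70.7  86.6]
0.038 0.17 [542.9 264.4 115.1 308.4 176.7]
plate 0.58 [539.7 140.7  48.9  75.4  90. ]
plate 0.47 [539.  118.3 142.7 175.8 176.7]
cover 0.8 [401.4 116.   84.5 109.2  85.7]
turn total/pi [-0.0008  0.0001  0.0002] per row/8 [-0.0001  0.      0.    ]
shift total [-0.32 -5.25  3.34] per row/8 [-0.041 -0.657  0.418]
```

View pics/w9.png

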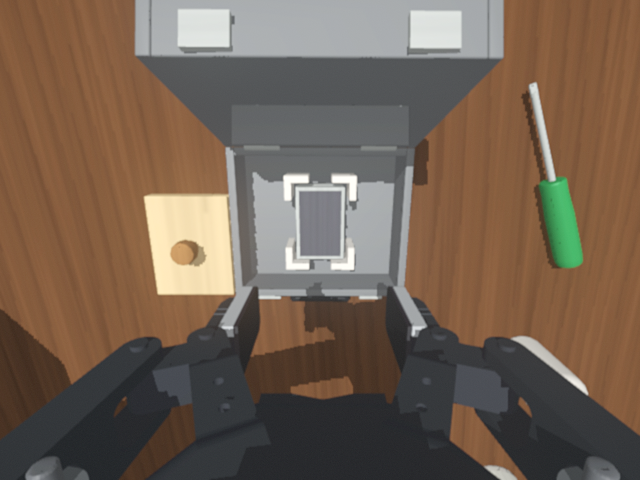

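The picture shows the top plate at (321,222), square between the posts. The cover has been knocked to about (0.401,0.116) and is still clear of the case. I'll go above it and measure from close by.

Emit:
{"name": "arm_command", "arguments": {"translation": [[-0.061,-0.283,0],[-0.061,-0.283,0],[-0.061,-0.283,0],[-0.061,-0.283,0],[-0.061,-0.283,0],[-0.061,-0.283,0],[-0.061,-0.283,0],[-0.061,-0.283,0]], "twist": [[0,0,0],[0,0,0],[0,0,0],[0,0,0],[0,0,0],[0,0,0],[0,0,0],[0,0,0]]}}

```text
time_s: 59.28
position: [0.4673, 0.1275, 0.2018]
eef_rot: [3.141, 0.0, 1.511]
wrist_force: [-0.2, -0.6, 0.1]
width: 0.0576
grasp_force: 0.0
```

Emit:
{"name": "arm_command", "arguments": {"translation": [[-0.061,-0.283,0],[-0.061,-0.283,0.1],[-0.061,-0.283,0.2],[-0.061,-0.283,0.3],[-0.061,-0.283,0.3],[-0.061,-0.283,0.3],[-0.061,-0.283,0.2],[-0.061,-0.283,0.1]], "twist": [[0,0,0],[0,0,0],[0,0,0],[0,0,0],[0,0,0],[0,0,0],[0,0,0],[0,0,0]]}}

```text
time_s: 59.95
position: [0.398, 0.117, 0.1557]
eef_rot: [-3.14, 0.0, 1.511]
wrist_force: [0.1, 0.2, -0.9]
width: 0.0573
grasp_force: 0.0
```

Emit:
{"name": "arm_command", "arguments": {"translation": [[0,0,0],[0,0,0],[0,0,0],[0,0,0],[0,0,0],[0,0,0],[0,0,0],[0,0,0]], "twist": [[0,0,0],[0,0,0],[0,0,0],[0,0,0],[0,0,0],[0,0,0],[0,0,0],[0,0,0]]}}

```text
time_s: 60.62
position: [0.3996, 0.1172, 0.1567]
eef_rot: [-3.142, -0.0, 1.511]
wrist_force: [0.2, -0.4, 0.4]
width: 0.0575
grasp_force: 0.0
```

```bash
python3 - <<'E'
from h import *
s=st();p=shot("wrist");cv2.imwrite("pics/w10.png",p["img"][:,:,::-1])
for d in trace("cover",p): print("cover",round(d["score"],2),d["rect"],maskrect(p,d["region"],.018))
hsv=cv2.cvtColor(p["img"],cv2.COLOR_RGB2HSV);print(proj(p,[.401,.117,.042]))
r=[d for d in trace("cover",p)][0]
r=r["region"]
im=p["img"].astype(int)
k=(r&(im[:,:,2]<100)&(im[:,:,0]-im[:,:,2]>60)).astype(np.uint8)
n,l,stt,ce=cv2.connectedComponentsWithStats(k)
for i in range(1,n):
    if stt[i,4]>100: print(stt[i],ce[i],onz(p,ce[i],.040))
go(.401,.117,.0225,1.51)
E
```

```text
t 60.62 pos [0.3996 0.1172 0.1567] rpy [-3.142 -0.     1.511] w 0.0575 F [ 0.2 -0.4  0.4] g 0.0
cover 0.86 [275.9, 168.7, 373.7, 285.3] [400.  116.1  82.9 108.8  87. ]
(np.float64(325.453499625839), np.float64(236.80042773075402))
[312 222  27  28 169] [330.         232.50887574] [0.40484973 0.11982452 0.04      ]
turn total/pi [-0.     -0.      0.0002] per row/8 [-0. -0.  0.]
shift total [-0.    0.05  4.47] per row/8 [-0.     0.006  0.559]
```

View pics/w10.png

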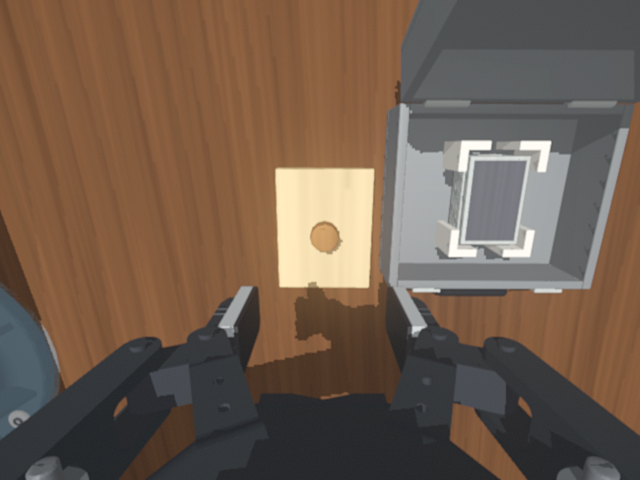

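The cover's knob is at (325,236), matching (0.401,0.117). I'll descend, grip, and lift.

Emit:
{"name": "arm_command", "arguments": {"translation": [[0,0.006,0.48],[0,0.006,0.48],[0,0.006,0.48],[0,0.006,0.48],[0,0.006,0.48],[0,0.006,0.48],[0,0.006,0.48],[0,0.006,0.48]], "twist": [[0,0,0],[0,0,0],[0,0,0],[0,0,0],[0,0,0],[0,0,0],[0,0,0],[0,0,0]], "fingers": -0.1}}

```text
time_s: 61.43
position: [0.4011, 0.117, 0.0409]
eef_rot: [3.141, 0.0, 1.511]
wrist_force: [0.3, -0.4, -0.6]
width: 0.0466
grasp_force: 0.0
```

Emit:
{"name": "arm_command", "arguments": {"translation": [[0,0,0.105],[0,0,0.105],[0,0,0.105],[0,0,0.105],[0,0,0.105],[0,0,0.09],[0,0,0],[0,0,0]], "twist": [[0,0,0],[0,0,0],[0,0,0],[0,0,0],[0,0,0],[0,0,0],[0,0,0],[0,0,0]]}}

```text
time_s: 62.1
position: [0.4009, 0.1171, 0.0231]
eef_rot: [-3.142, 0.0, 1.511]
wrist_force: [-0.0, -0.0, -0.5]
width: 0.047
grasp_force: 0.0
```

Emit:
{"name": "arm_command", "arguments": {"translation": [[0,0,0],[0,0,0],[0,0,0],[0,0,0],[0,0,0],[0,0,0],[0,0,0],[0,0,0]], "twist": [[0,0,0],[0,0,0],[0,0,0],[0,0,0],[0,0,0],[0,0,0],[0,0,0],[0,0,0]], "fingers": 1}}

```text
time_s: 62.77
position: [0.4012, 0.1171, 0.0235]
eef_rot: [3.141, 0.0, 1.511]
wrist_force: [-1.2, -0.1, 5.0]
width: 0.0222
grasp_force: 48.7
```

Emit:
{"name": "arm_command", "arguments": {"translation": [[0,0,-0.3],[0,0,-0.7],[0,0,-0.8],[0,0,-0.8],[0,0,-0.8],[0,0,-0.8],[0,0,-0.6],[0,0,-0.3]], "twist": [[0,0,0],[0,0,0],[0,0,0],[0,0,0],[0,0,0],[0,0,0],[0,0,0],[0,0,0]]}}

```text
time_s: 63.43
position: [0.4021, 0.1171, 0.179]
eef_rot: [3.137, -0.0, 1.511]
wrist_force: [-0.7, 0.1, -0.7]
width: 0.0219
grasp_force: 49.1
```

```bash
python3 - <<'E'
from h import *
s=st();p=shot("wrist");T=s["position"]
for d in trace("cover",p)[:1]: print("cover",round(d["score"],2),d["rect"],maskrect(p,d["region"],T[2]-.0227+.018))
go(.5367,.1380,.175,1.51)
E
```

```text
t 63.43 pos [0.4021 0.1171 0.179 ] rpy [ 3.137 -0.     1.511] w 0.0219 F [-0.7  0.1 -0.7] g 49.1
cover 0.66 [235.0, 185.9, 412.9, 387.8] [401.1 117.1  82.4 107.6  86.4]
turn total/pi [ 0.0012 -0.0001  0.0002] per row/8 [ 0.0002 -0.      0.    ]
shift total [0.97 4.44 0.09] per row/8 [0.121 0.555 0.011]
```

Emit:
{"name": "arm_command", "arguments": {"translation": [[0.06,0.278,0],[0.06,0.278,0],[0.06,0.278,0],[0.06,0.278,0],[0.06,0.278,0],[0.06,0.278,0],[0.06,0.278,0],[0.06,0.278,0]], "twist": [[0,0,0],[0,0,0],[0,0,0],[0,0,0],[0,0,0],[0,0,0],[0,0,0],[0,0,0]]}}

```text
time_s: 64.2
position: [0.4693, 0.1276, 0.1758]
eef_rot: [-3.141, 0.0, 1.511]
wrist_force: [0.1, -0.2, -0.7]
width: 0.022
grasp_force: 49.1
```

Emit:
{"name": "arm_command", "arguments": {"translation": [[0.06,0.278,0],[0.06,0.278,0],[0.06,0.278,0],[0.06,0.278,0],[0.06,0.278,0],[0.06,0.278,0],[0.06,0.278,0],[0.06,0.278,0]], "twist": [[0,0,0],[0,0,0],[0,0,0],[0,0,0],[0,0,0],[0,0,0],[0,0,0],[0,0,0]]}}

```text
time_s: 64.87
position: [0.5367, 0.1379, 0.176]
eef_rot: [-3.142, 0.0, 1.511]
wrist_force: [0.9, 0.4, -1.0]
width: 0.0221
grasp_force: 49.1
```

Emit:
{"name": "arm_command", "arguments": {"translation": [[0,0,0.3],[0,0,0.5],[0,0,0.6],[0,0,0.6],[0,0,0.5],[0,0,0.3],[0,0,0.2],[0,0,0]], "twist": [[0,0,0],[0,0,0],[0,0,0],[0,0,0],[0,0,0],[0,0,0],[0,0,0],[0,0,0]]}}

```text
time_s: 65.53
position: [0.5348, 0.1377, 0.0846]
eef_rot: [-3.139, 0.0, 1.511]
wrist_force: [-0.0, 0.5, -1.8]
width: 0.0219
grasp_force: 49.1
```

Emit:
{"name": "arm_command", "arguments": {"translation": [[0,0,0],[0,0,0],[0,0,0],[0,0,0],[0,0,0],[0,0,0],[0,0,0],[0,0,0]], "twist": [[0,0,0],[0,0,0],[0,0,0],[0,0,0],[0,0,0],[0,0,0],[0,0,0],[0,0,0]]}}

```text
time_s: 66.2
position: [0.5359, 0.1378, 0.0862]
eef_rot: [3.141, -0.0, 1.511]
wrist_force: [0.1, -0.3, -1.1]
width: 0.0218
grasp_force: 49.1
```

```bash
python3 - <<'E'
from h import *
s=st();p=shot("wrist");T=s["position"]
for d in trace("cover",p)[:1]: print("cover",round(d["score"],2),d["rect"],maskrect(p,d["region"],T[2]-.0235+.018))
go(.5367,.1380,.0545,1.51)
E
```

```text
t 66.2 pos [0.5359 0.1378 0.0862] rpy [ 3.141 -0.     1.511] w 0.0218 F [ 0.1 -0.3 -1.1] g 49.1
cover 0.76 [232.2, 184.6, 413.9, 389.4] [534.6 137.1  82.5 109.   86.4]
turn total/pi [ 0.     -0.      0.0002] per row/8 [ 0. -0.  0.]
shift total [0.01 0.03 1.05] per row/8 [0.001 0.003 0.131]
```

Emit:
{"name": "arm_command", "arguments": {"translation": [[0.01,0.03,0.05],[0,0,0.15],[0,0,0.15],[0,0,0.15],[0,0,0.15],[0,0,0.15],[0,0,0.15],[0,0,0.1]], "twist": [[0,0,0],[0,0,0],[0,0,0],[0,0,0],[0,0,0],[0,0,0],[0,0,0],[0,0,0]]}}

```text
time_s: 66.97
position: [0.5364, 0.138, 0.0537]
eef_rot: [-3.141, 0.0, 1.511]
wrist_force: [-0.2, 0.4, -1.7]
width: 0.0222
grasp_force: 49.1
```

Emit:
{"name": "arm_command", "arguments": {"translation": [[0,0,0.02],[0,0,0],[0,0,0],[0,0,0],[0,0,0],[0,0,0],[0,0,0],[0,0,0]], "twist": [[0,0,0],[0,0,0],[0,0,0],[0,0,0],[0,0,0],[0,0,0],[0,0,0],[0,0,0]]}}

```text
time_s: 67.63
position: [0.5368, 0.138, 0.054]
eef_rot: [3.141, -0.0, 1.511]
wrist_force: [0.6, -0.8, -1.2]
width: 0.0218
grasp_force: 49.1
```

Emit:
{"name": "arm_command", "arguments": {"translation": [[0,0,0],[0,0,0],[0,0,0],[0,0,0],[0,0,0],[0,0,0],[0,0,0],[0,0,0]], "twist": [[0,0,0],[0,0,0],[0,0,0],[0,0,0],[0,0,0],[0,0,0],[0,0,0],[0,0,0]], "fingers": -0.2}}

```text
time_s: 68.3
position: [0.5368, 0.138, 0.054]
eef_rot: [3.142, 0.0, 1.511]
wrist_force: [1.6, -0.1, 0.5]
width: 0.0516
grasp_force: 0.0
```

Emit:
{"name": "arm_command", "arguments": {"translation": [[0,0,-0.3],[0,0,-0.8],[0,0,-0.9],[0,0,-0.9],[0,0,-0.9],[0,0,-0.9],[0,0,-0.9],[0,0,-0.9]], "twist": [[0,0,0],[0,0,0],[0,0,0],[0,0,0],[0,0,0],[0,0,0],[0,0,0],[0,0,0]]}}

```text
time_s: 68.97
position: [0.5366, 0.138, 0.2512]
eef_rot: [3.141, -0.0, 1.511]
wrist_force: [0.4, -0.3, 0.5]
width: 0.0511
grasp_force: 0.0
```

Emit:
{"name": "arm_command", "arguments": {"translation": [[0,0,-0.5],[0,0,-0.5],[0,0,-0.3],[0,0,-0.2],[0,0,0],[0,0,0],[0,0,0],[0,0,0]], "twist": [[0,0,0],[0,0,0],[0,0,0],[0,0,0],[0,0,0],[0,0,0],[0,0,0],[0,0,0]], "fingers": 1, "force": 20}}

```text
time_s: 69.63
position: [0.5362, 0.138, 0.2927]
eef_rot: [-3.139, 0.0, 1.511]
wrist_force: [-0.0, -1.5, -0.4]
width: 0.0001
grasp_force: 0.0
```

```bash
python3 - <<'E'
from h import *
s=st();p=shot("wrist")
for d in trace("cover",p)[:2]: print("cover",round(d["score"],2),[maskrect(p,d["region"],z).tolist() for z in(.048,.058)])
t=shot("top","t11");q=shot("side")
ks=[]
for pp,n in((t,"top"),(q,"side"),(p,"w")):
    r=trace("cover",pp)[0];print(n,maskrect(pp,r["region"],.048))
cv2.imwrite("pics/c11.png",np.hstack([cv2.resize(p["img"][100:340,200:440],(400,400)),cv2.resize(q["img"][220:340,320:440],(400,400))])[:,:,::-1])
def P(th,a=.125,lead=0):
    u=a*np.cos(th)-.04*np.sin(th);v=a*np.sin(th)+.04*np.cos(th)
    ue=.14*np.cos(th)-.04*np.sin(th)
    return np.array([.07-(ue if th>1.5 else u)+.011,.05+v])
ths=np.linspace(1.86,0,25);L=[P(x) for x in ths]
print("start",np.round(L[0],4));pr=L[0]
for th,x in zip(ths[1:],L[1:]): print(round(th,2),np.round((x[0]-pr[0])/.03,2),np.round(-(x[1]-pr[1])/.03,2),np.round(x,3));pr=x
E
```

```text
t 69.63 pos [0.5362 0.138  0.2927] rpy [-3.139  0.     1.511] w 0.0001 F [-0.  -1.5 -0.4] g 0.0
cover 0.9 [[536.0, 137.5, 83.9, 107.0, 85.2], [536.1, 139.3, 81.8, 104.3, 85.2]]Traceback (most recent call last):
  File "<stdin>", line 7, in <module>
IndexError: list index out of range
```

```bash
python3 - <<'E'
from h import *
t=shot("top");q=shot("side");p=shot("wrist")
for pp,n in((t,"top"),(q,"side"),(p,"w")):
    for r in trace("cover",pp)[:1]: print(n,r["rect"],maskrect(pp,r["region"],.048))
cv2.imwrite("pics/c11.png",np.hstack([cv2.resize(p["img"][100:340,200:440],(400,400)),cv2.resize(q["img"][220:340,320:440],(400,400))])[:,:,::-1])
def P(th,a=.125):
    u=a*np.cos(th)-.04*np.sin(th);v=a*np.sin(th)+.04*np.cos(th)
    ue=.14*np.cos(th)-.04*np.sin(th)
    return np.array([.07-(ue if th>1.5 else u)+.011,.05+v])
ths=np.linspace(1.86,0,25);L=[P(x) for x in ths]
print("start",np.round(L[0],4));pr=L[0]
for th,x in zip(ths[1:],L[1:]): print(round(th,2),np.round((x[0]-pr[0])/.03,2),np.round(-(x[1]-pr[1])/.03,2),np.round(x,3));pr=x
E
```

```text
top [203.2, 254.5, 269.7, 307.7] [537.8 135.   84.2 112.6  86.7]
side [351.9, 251.4, 418.7, 308.5] [542.1 138.1  92.  112.4  87.7]
w [288.8, 163.1, 357.7, 249.7] [535.6 137.2  84.  105.1  86.6]
start [0.1593 0.1584]
1.78 -0.32 -0.18 [0.15  0.164]
1.7 -0.34 -0.16 [0.139 0.169]
1.63 -0.35 -0.13 [0.129 0.173]
1.55 -0.36 -0.11 [0.118 0.176]
1.47 -0.32 -0.08 [0.109 0.178]
1.4 -0.33 -0.06 [0.099 0.18 ]
1.32 -0.34 -0.03 [0.088 0.181]
1.24 -0.34 -0.01 [0.078 0.181]
1.16 -0.34 0.02 [0.068 0.181]
1.08 -0.34 0.05 [0.058 0.179]
1.01 -0.33 0.07 [0.048 0.177]
0.93 -0.32 0.1 [0.038 0.174]
0.85 -0.32 0.12 [0.029 0.17 ]
0.78 -0.31 0.15 [0.02  0.166]
0.7 -0.29 0.17 [0.011 0.161]
0.62 -0.28 0.19 [0.003 0.155]
0.54 -0.26 0.21 [-0.005  0.149]
0.47 -0.25 0.23 [-0.013  0.142]
0.39 -0.23 0.25 [-0.02   0.134]
0.31 -0.21 0.27 [-0.026  0.126]
0.23 -0.19 0.28 [-0.031  0.118]
0.16 -0.16 0.3 [-0.036  0.109]
0.08 -0.14 0.31 [-0.041  0.1  ]
0.0 -0.12 0.32 [-0.044  0.09 ]
```

View pics/c11.png

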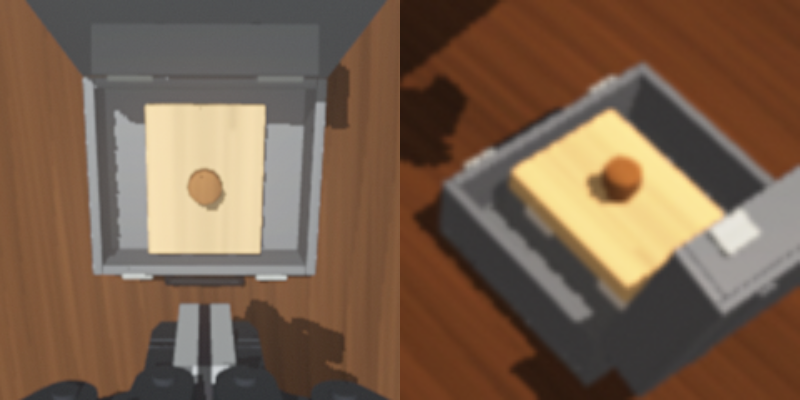

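The cover is level and fully down: the knob is centred and its rectangles in both fixed cameras match the start. Now I'll go behind the hinged half with the fingers shut.

Emit:
{"name": "arm_command", "arguments": {"translation": [[0.77,0,0],[0.77,0,0],[0.77,0,0],[0.77,0,0],[0.77,0,0],[0.77,0,0],[0.77,0,0],[0.77,0,0]], "twist": [[0,0,0],[0,0,0],[0,0,0],[0,0,0],[0,0,0],[0,0,0],[0,0,0],[0,0,0]]}}

```text
time_s: 70.85
position: [0.5479, 0.3237, 0.294]
eef_rot: [3.141, -0.0, 1.511]
wrist_force: [-0.3, -0.8, -0.0]
width: -0.0
grasp_force: 0.0
```

Emit:
{"name": "arm_command", "arguments": {"translation": [[0,0,0.3],[0,0,0.6],[0,0,0.7],[0,0,0.7],[0,0,0.7],[0,0,0.7],[0,0,0.5],[0,0,0.25]], "twist": [[0,0,0],[0,0,0],[0,0,0],[0,0,0],[0,0,0],[0,0,0],[0,0,0],[0,0,0]]}}

```text
time_s: 71.52
position: [0.5464, 0.3214, 0.1573]
eef_rot: [-3.138, 0.002, 1.51]
wrist_force: [0.1, -0.8, -0.2]
width: -0.0004
grasp_force: 0.0
```

```bash
python3 - <<'E'
from h import *
s=st()
o=np.array([.5367,.1370]);R=Ro.from_euler("z",-3.5,degrees=True).as_matrix()[:2,:2]
print("in case",R.T@(s["position"][:2]-o))
q=shot("side");t=shot("top");cv2.imwrite("pics/s12.png",np.hstack([cv2.resize(q["img"][170:350,320:520],(400,360)),cv2.resize(t["img"][190:350,80:300],(400,290))[:360] if 0 else cv2.resize(t["img"][190:370,90:290],(400,360))])[:,:,::-1])
E
```

```text
t 71.52 pos [0.5464 0.3214 0.1573] rpy [-3.138e+00  2.000e-03  1.510e+00] w -0.0004 F [ 0.1 -0.8 -0.2] g 0.0
in case [-0.00158116  0.18462547]
```

View pics/s12.png

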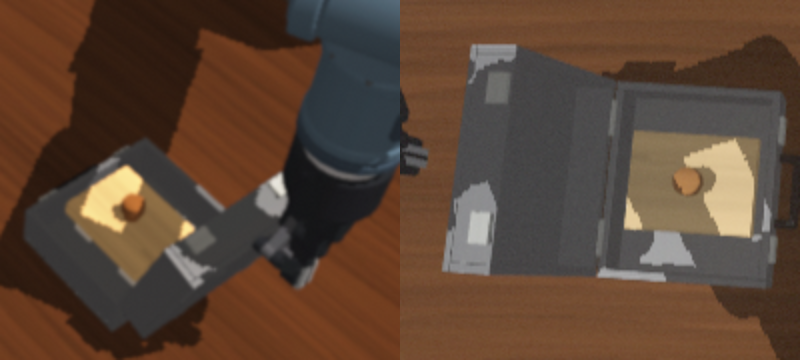

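The side and top views show the closed fingers just behind the leaning half. I'll push its edge forward.

Emit:
{"name": "arm_command", "arguments": {"translation": [[-0.28,0,0],[-0.28,0,0],[-0.28,0,0],[-0.32,0,-0.18],[-0.34,0,-0.16],[-0.35,0,-0.13],[-0.36,0,-0.11],[-0.32,0,-0.08]], "twist": [[0,0,0],[0,0,0],[0,0,0],[0,0,0],[0,0,0],[0,0,0],[0,0,0],[0,0,0]]}}

```text
time_s: 72.28
position: [0.5437, 0.2459, 0.1817]
eef_rot: [3.14, -0.001, 1.51]
wrist_force: [-0.4, 4.5, 1.3]
width: 0.0002
grasp_force: 2.2
```

```bash
python3 - <<'E'
from h import *
s=st()
q=shot("side");t=shot("top");cv2.imwrite("pics/s13.png",np.hstack([cv2.resize(q["img"][170:350,320:520],(400,360)),cv2.resize(t["img"][190:370,90:290],(400,360))])[:,:,::-1])
E
```

```text
t 72.28 pos [0.5437 0.2459 0.1817] rpy [ 3.14e+00 -1.00e-03  1.51e+00] w 0.0002 F [-0.4  4.5  1.3] g 2.2
```

View pics/s13.png

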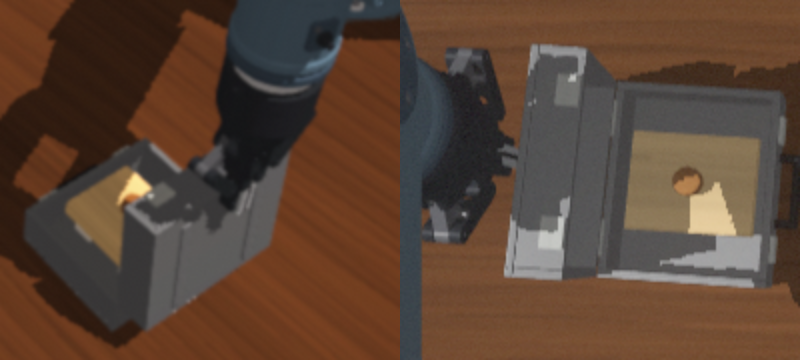

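The hinged half is now upright, pushed with about 4.5 N. I'll continue along the arc.

Emit:
{"name": "arm_command", "arguments": {"translation": [[-0.33,0,-0.06],[-0.34,0,-0.03],[-0.34,0,-0.01],[-0.34,0,0.02],[-0.34,0,0.05],[-0.33,0,0.07],[-0.32,0,0.1],[-0.32,0,0.12]], "twist": [[0,0,0],[0,0,0],[0,0,0],[0,0,0],[0,0,0],[0,0,0],[0,0,0],[0,0,0]]}}

```text
time_s: 73.05
position: [0.5385, 0.1657, 0.1723]
eef_rot: [3.141, 0.001, 1.51]
wrist_force: [-0.1, 1.5, 5.4]
width: 0.0002
grasp_force: 1.9
```

Emit:
{"name": "arm_command", "arguments": {"translation": [[-0.31,0,0.15],[-0.29,0,0.17],[-0.28,0,0.19],[-0.26,0,0.21],[-0.25,0,0.23],[-0.23,0,0.25],[0,0,0],[0,0,0]], "twist": [[0,0,0],[0,0,0],[0,0,0],[0,0,0],[0,0,0],[0,0,0],[0,0,0],[0,0,0]]}}

```text
time_s: 73.72
position: [0.5345, 0.1183, 0.135]
eef_rot: [-3.139, -0.0, 1.51]
wrist_force: [1.4, -0.5, 0.8]
width: -0.0001
grasp_force: 0.0
```

```bash
python3 - <<'E'
from h import *
s=st()
o=np.array([.5367,.1370]);R=Ro.from_euler("z",-3.5,degrees=True).as_matrix()[:2,:2]
print("in case",R.T@(s["position"][:2]-o))
q=shot("side");t=shot("top");cv2.imwrite("pics/s14.png",np.hstack([cv2.resize(q["img"][170:350,320:520],(400,360)),cv2.resize(t["img"][190:370,90:290],(400,360))])[:,:,::-1])
E
```

```text
t 73.72 pos [0.5345 0.1183 0.135 ] rpy [-3.139 -0.     1.51 ] w -0.0001 F [ 1.4 -0.5  0.8] g 0.0
in case [-0.00102645 -0.01881891]
```

Emit:
{"name": "arm_command", "arguments": {"translation": [[-0.21,0,0.27],[-0.19,0,0.28],[-0.16,0,0.3],[-0.14,0,0.31],[-0.12,0,0.28],[0,0,0],[0,0,0],[0,0,0]], "twist": [[0,0,0],[0,0,0],[0,0,0],[0,0,0],[0,0,0],[0,0,0],[0,0,0],[0,0,0]]}}

```text
time_s: 74.48
position: [0.5336, 0.0941, 0.0928]
eef_rot: [-3.14, -0.0, 1.51]
wrist_force: [-0.5, -0.5, 1.1]
width: -0.0001
grasp_force: 0.0
```

Emit:
{"name": "arm_command", "arguments": {"translation": [[0,0,0.03],[0,0,0.03],[0,0,0],[0,0,0],[0,0,0],[0,0,0],[0,0,0],[0,0,0]], "twist": [[0,0,0],[0,0,0],[0,0,0],[0,0,0],[0,0,0],[0,0,0],[0,0,0],[0,0,0]]}}

```text
time_s: 75.15
position: [0.5342, 0.094, 0.0915]
eef_rot: [3.141, 0.0, 1.511]
wrist_force: [-0.5, -0.1, -0.3]
width: 0.0001
grasp_force: 0.0
```

Emit:
{"name": "arm_command", "arguments": {"translation": [[0,0,0.03],[0,0,0.03],[0,0,0.02],[0,0,0],[0,0,0],[0,0,0],[0,0,0],[0,0,0]], "twist": [[0,0,0],[0,0,0],[0,0,0],[0,0,0],[0,0,0],[0,0,0],[0,0,0],[0,0,0]]}}

```text
time_s: 75.82
position: [0.5343, 0.0939, 0.09]
eef_rot: [3.141, 0.0, 1.511]
wrist_force: [-3.7, -0.8, 9.1]
width: 0.0002
grasp_force: 4.1
```

Emit:
{"name": "arm_command", "arguments": {"translation": [[0,0,0.03],[0,0,0],[0,0,0],[0,0,0],[0,0,0],[0,0,0],[0,0,0],[0,0,0]], "twist": [[0,0,0],[0,0,0],[0,0,0],[0,0,0],[0,0,0],[0,0,0],[0,0,0],[0,0,0]]}}

```text
time_s: 76.48
position: [0.5344, 0.0939, 0.09]
eef_rot: [3.141, 0.0, 1.511]
wrist_force: [-6.7, -0.5, 14.9]
width: -0.0002
grasp_force: 7.5
```

Emit:
{"name": "arm_command", "arguments": {"translation": [[0,0,-0.3],[0,0,-0.7],[0,0,-0.8],[0,0,-0.8],[0,0,-0.8],[0,0,-0.5],[0,0,0],[0,0,0]], "twist": [[0,0,0],[0,0,0],[0,0,0],[0,0,0],[0,0,0],[0,0,0],[0,0,0],[0,0,0]]}}

```text
time_s: 77.15
position: [0.5347, 0.094, 0.2059]
eef_rot: [3.139, -0.0, 1.511]
wrist_force: [0.1, -0.0, -0.0]
width: -0.0002
grasp_force: 0.0
```

Emit:
{"name": "arm_command", "arguments": {"translation": [[0,-0.7,0],[0,-0.7,0],[0,-0.7,0],[0,-0.7,0],[0,-0.7,0],[0,-0.7,0],[0,-0.4,0],[0,0,0]], "twist": [[0,0,0],[0,0,0],[0,0,0],[0,0,0],[0,0,0],[0,0,0],[0,0,0],[0,0,0]]}}

```text
time_s: 77.82
position: [0.3933, 0.1027, 0.2032]
eef_rot: [-3.137, 0.0, 1.511]
wrist_force: [0.0, -0.6, -0.1]
width: 0.0001
grasp_force: 0.0
```

```bash
python3 - <<'E'
from h import *
st();q=shot("side");t=shot("top");cv2.imwrite("pics/s15.png",np.hstack([cv2.resize(q["img"][210:350,320:475],(400,360),interpolation=2),cv2.resize(t["img"][200:350,150:315],(400,360),interpolation=2)])[:,:,::-1])
E
```

```text
t 77.82 pos [0.3933 0.1027 0.2032] rpy [-3.137  0.     1.511] w 0.0001 F [ 0.  -0.6 -0.1] g 0.0
```

View pics/s15.png

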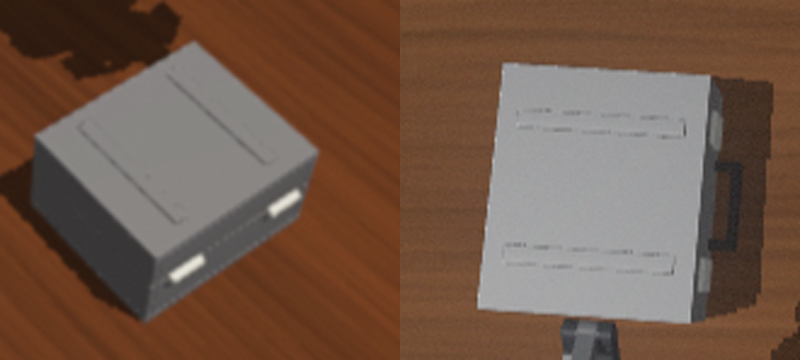

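The views show the case fully closed, its seam even. The top face held at 90 mm under a 15 N push.

```bash
python3 -c "
from rig import *
print(close_job())"
```

```text
the job is handed in; nothing more can be done
None
```

The job is handed in, with no verdict returned: all four plates are stacked in the nest, the cover is back down and the case is shut at 90 mm, all confirmed by camera before hand-in; I viewed 16 pictures, two over the limit of 14.

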